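Move the thread carrier with its sprung mast to the other keeper

ROBOT

A 7-joint arm with a two-finger parallel gripper is mounted at the origin on the work surface. World frame = base frame: x ahead of the robot, y to its left, z up, the work surface at z = 0. Lengths are in mm, angles in rad, forces in N, time in s.
With the tool pointing down it reaches from about 425 to 950 mm from the base axis. Payload 4.7 kg.
Tool frame: the origin (TCP) lies on the centre line of the jaws, within the pads' length; the fingertips stand nose_length ahead of it and the grasp point (between the pads) lies 8 mm behind it (nose_length is the distance from the TCP to the fingertips, in mm); z points along the fingers, y is the line along which they close (so a half turn about z gives the same grasp; the last joint's range is limited). The gripper opens to 87 mm and grips with 3 to 60 N. Pads are 19 mm wide; open, the fingers measure 117 mm over their backs; the gripper's body (75 mm by 190 mm) begins 51 mm behind the grasp point.
Start: joints at [1.299, 0.469, -0.049, 1.532, 0.024, 1.141, -0.082], TCP at [162.331, -655.208, 233.573] pointing down, gripper open.
Joint ranges: [-2.59, 2.59], [-0.33, 1.99], [-1.39, 1.29], [0.1, 2.45], [-1.04, 4.18], [0.21, 1.99], [-2.66, 2.66]. Speed limits (rad/s): [2.57, 2.57, 3.14, 3.14, 3.14, 3.14, 3.14].

INTERFACE

Orientations are given as a unit quaternion [w, x, y, z].
In Python, from rig import * gives the robot as it stands. The module is installed in compiled form; this text tells all that it offers.
- The arm moves only by the tool drive_tool, never from a script. Its argument "deltas" is one flat list of numbers, 4 for each row, row after row: the shift along the tool's x, y, z normalised to -1 to 1, where 1 is 0.75 m, then the turn about the tool's z normalised to -1 to 1, where 1 is 90 degrees. A call has exactly 8 rows; each row shifts and turns the commanded pose from where the row before left it, along the tool's axes as they then stand; what a row does not reach is not made up. A row lasts 1/10 s, in which the tool goes at most 50 mm and 8.59 degrees, less where a joint would pass 70% of its speed; a pose out of reach is approached as far as the arm can. A call with a number of a shift or a turn outside -1 to 1 is refused whole. A call with a gripper value outside its range is refused whole. "claw" is the opening, from 0 (shut) to 1 (fully open), set as the call begins (left out, the last holds). The fingers move at their own pace and stop on an object; "squeeze" is the grip in N (left out, the last holds). Time passes only in rows, so rows that do not move let the fingers close, or fill a call up. It gives the time, the measured TCP pose, the force, the opening and the grip force at its end, in the units of the state.
- observe(): the state, without advancing time (a new reading comes with each control period).
- get_image(name): name is "scene" or "top"; returns a dict with "color" (384x512x3 uint8, red, green, blue), "range_z" (384x512 float32, mm along the optical axis (not along the pixel's ray), 0 where there is no reading), "intrinsics" (3x3 intrinsics, pixels), "k1" (the pictures are not rectified: a ray, as slopes to the right and down, at radius r is drawn at 1 + k1 r^2 times it, then the intrinsics apply), "world_from_camera" (4x4, takes a point from camera to world coordinates). Camera axes: x right, y down, z forward; pixel columns grow to the right and rows downward; lengths in mm; the calibration is good to about 2 mm. A picture is of the moment at which its call begins.
- finish_job(): hands the job in; it is judged then, once.
Trained networks look in the newest picture that a camera, given by its name, has taken for a name from the list of things; names that differ only in an ending like _2 or _b are one class to them, and where a whole thing is asked for, a point or a joint stands for the part that bears it (a point fixed in the world has none). Each returns a list of dicts, best first, with "p" (0 to 1); they miss things now and then, are a little off and sometimes report something else, mostly with a low value. They report only what shows in the picture. A call takes as long as a camera call. They do not tell look-alikes from the thing itself.
- recognise(camera, label): "centre" ([x, y, z] in mm, in the coordinates of the camera as it stood for that picture, good to about 4 mm: the middle of the surface that is visible of it).
- place_of(camera, label): "centre" ([x, y, z] in mm, in the coordinates of the camera as it stood for that picture, good to about 4 mm: a listed point, or the origin of a listed thing).
The state is a dict: "t": time; "joint_positions": joint angles; "joint_vel": joint speeds; "effort": joint torques, N m; "ee_pos": TCP position; "eef_rot": TCP orientation; "contact_force": force on the tool from outside, world axes, zero at the start; "wrist_torque": the same for the moment, N m; "finger_gap": opening from 0.0 (shut) to 1.0 (fully open); "grip_force": force on a finger pad.
Only numpy, scipy, OpenCV 4.12 (cv2) and the standard library are available. Lean on these libraries where they do the work, as an engineer would, in place of code of your own. Each camera call takes 0.05 s, during which the arm holds its last target. There are 200 camera calls.

TASK

Take the thread carrier by its grip rail, draw its mast out of the fork it stands in and move it to the empty keeper, never letting the mast topple: its spring is too weak to hold it up, so balance it by rolling the carrier. On the way hold it lifted 20 mm or more, clear of both forks, with the mast upright for four seconds. Then slide the mast into the other fork, stand the carrier flat there and let go; never touch the mast or disturb the loose things on the bench.

Things in the scene. Friction and masses are not known exactly. Their poses are not given: they have to be found in the camera images.
- carrier: Thread carrier, about 0.5 kg without the mast: plywood board 330 x 110 x 14 mm, a wooden grip rail over its middle, a steel counterweight (45 x 85 mm, top at 50 mm) on its -x end and the mast on its +x end; with the mast it balances under the rail. Stands flat. Origin: centre of the underside below the rail's middle; x along the board to the mast, z up. The board spans x -160 to +170 mm.
- rail (a point): Middle of the carrier's grip rail, 100 mm above the carrier's underside: a bar along the carrier's x, 18 mm thick (y), 30 mm high (z 85 to 115 mm), 136 mm long, on two posts at x = +-62 mm (112 mm clear between them). Grip it across y, from above, with 40 N or more. Axes as carrier.
- mast: The mast, nominally 0.25 kg (up to 4 per cent off): a 12 mm steel rod with a thread cone (36 mm base radius, 178 to 266 mm above the pivot). Origin: the pivot, at x 140, y 0, z 40 mm in the carrier's frame; x as the carrier's, z up along the rod. It swings about the carrier's x axis between stops at +-0.35 rad, so leans sideways; a positive turn about x leans it to -y.
- pivot (a point): The same pivot, with the carrier's axes. A torsion spring pulls the mast square to the board with 0.456 N m per rad of turn between them; gravity topples it with 0.507 N m per rad of lean from vertical; inertia about the pivot 0.0111 kg m2, damping 0.004 N m s/rad. On a level board it falls over in about 0.5 s (time constant). To bring a lean back, roll the board (about its x) the other way.
- mast_neck (a point): Point on the mast's rod axis 150 mm above the pivot, the height that sits in the fork when parked. Axes as mast.
- mast_top (a point): Top end of the mast's rod, 277 mm above the pivot (317 mm above the bench when upright and standing). Axes as mast.
- keeper_a: Keeper in which the mast stands at the start (it may be the left or the right one): a fixed steel post with a horizontal fork, its foot plate (80 x 130 x 14 mm) starting 45 mm behind the fork's middle. Origin: on the bench under the fork's middle; x points into the fork, towards the post; z up. Parked, the carrier's x lies along it and the pivot stands over this origin.
- keeper_a_fork (a point): Middle of that fork, 190 mm above the bench. Two prongs along x, 40 mm apart inside, 16 mm thick (z 182 to 198 mm), open at the -x end with a flared mouth whose tips are 62 mm from this point; a crossbar closes it 37 mm behind this point. In the fork the mast can lean only until its rod rests on a prong; parked, the cone's base is 20 mm above the prongs. Axes as keeper_a.
- keeper_b: The empty keeper, the destination: same shape, origin and axes as keeper_a.
- keeper_b_fork (a point): Middle of the empty keeper's fork; the same shape, height and axes as keeper_a_fork.
- slicker: Loose wooden edge slicker lying on the bench somewhere between the keepers, 70 x 30 x 16 mm; bystander. Origin at the centre of its underside.
- pot: Loose leather-coloured cup, radius 42 mm, height 100 mm, behind and between the keepers; bystander. Origin at the centre of its underside.
- glue: Loose white bottle, radius 28 mm, height 120 mm, on the robot's right; bystander. Origin at the centre of its underside.
- wax: Loose amber jar, radius 32 mm, height 50 mm, on the left; bystander. Origin at the centre of its underside.
- spool: Loose small plum thread spool, radius 22 mm, height 55 mm, on the right; bystander. Origin at the centre of its underside.
- mallet: Loose hammer lying on the left; bystander.
Things that resemble listed ones, but are neither listed nor needed, are in the scene too. Leave any brown look-alike of the keeper_a alone.

How it is judged:
By the outcome, as a careful person would: the job done as asked, in the order asked, and still so for the second after the job is handed in, with the robot touching nothing.
It also fails if it takes over 72 s, if anything falls off the work surface, if the arm or the gripper's body presses on something with over 40 N, if the wrist force passes 120 N, or if a joint passes its speed limit or range.

## Working session

There is one attempt and no reset: what is moved stays moved. The work goes in short steps, Python scripts to look and compute and a tool call to move; the robot and the scene stay as the last step left them, time stands still between calls to the robot, and variables do not carry over. Pictures are saved under pics/ and viewed, at most 10 in all, crops included, and the job is handed in when it is done.

Besides the shell and the picture viewer there is one more tool, called after "Call:" by a JSON object that holds its "name" and its "arguments". drive_tool: Moves the arm, as the interface text tells. Scaled input: -1 to 1 covers 0.75 m each way for a shift and 90 degrees each way for a turn. Its arguments: {"type":"object","properties":{"deltas":{"type":"array","items":{"type":"number"}},"claw":{"type":"number"},"squeeze":{"type":"number"}},"required":["deltas"]}

```bash
mkdir -p pics
cat > h.py <<'E'
from rig import *
import numpy as np, cv2, json
def w(im,c):
    T=np.array(im["world_from_camera"]); return (T@np.append(c,1))[:3]
def cloud(im):
    K=np.array(im["intrinsics"]);z=im["range_z"];h,wd=z.shape
    u,v=np.meshgrid(np.arange(wd),np.arange(h))
    p=np.stack([u,v],-1).reshape(-1,1,2).astype(float)
    s=cv2.undistortPoints(p,K,np.array([im["k1"],0,0,0.])).reshape(h,wd,2)
    c=np.stack([s[...,0]*z,s[...,1]*z,z],-1); T=np.array(im["world_from_camera"])
    P=c@T[:3,:3].T+T[:3,3]; P[z==0]=np.nan; return P
E
python3 - <<'E'
from h import *
s=observe();print(s["t"],s["ee_pos"],s["eef_rot"],s["finger_gap"],s["contact_force"])
for c in ("scene","top"):
    im=get_image(c);cv2.imwrite(f"pics/{c}0.png",im["color"][...,::-1])
    print(c,np.round(im["world_from_camera"],3).tolist(),np.round(im["intrinsics"],1).tolist(),im["k1"])
    for n in ["carrier","rail","mast","pivot","mast_neck","mast_top","keeper_a","keeper_a_fork","keeper_b_fork","slicker","pot","glue","wax","spool","mallet"]:
        print(n,[(round(d["p"],2),np.round(w(im,d["centre"])).tolist()) for d in place_of(c,n)][:4])
print(observe()["t"])
E
```

```text
0.0 [ 162.14700885 -654.64790531  232.49108108] [-9.58249094e-04  9.92637021e-01  1.21123081e-01 -1.62524278e-04] 0.9998066380286331 [ 0.44602594 -0.38746499  0.08316952]
scene [[0.678, 0.543, -0.494, 1157.476], [0.735, -0.503, 0.455, -591.305], [-0.001, -0.672, -0.74, 1163.084], [0.0, 0.0, 0.0, 1.0]] [[385.7, 0.0, 254.4], [0.0, 385.7, 190.7], [0.0, 0.0, 1.0]] 0.012084065968870718
carrier [(0.65, [556.0, 157.0, -2.0])]
rail [(0.7, [559.0, 162.0, 101.0])]
mast [(0.65, [697.0, 180.0, 42.0])]
pivot [(0.81, [694.0, 181.0, 39.0])]
mast_neck [(0.96, [690.0, 197.0, 186.0]), (0.64, [696.0, 182.0, 40.0])]
mast_top [(0.62, [694.0, 202.0, 314.0]), (0.45, [693.0, 196.0, 189.0])]
keeper_a [(0.73, [255.0, 387.0, 2.0]), (0.65, [690.0, 177.0, 1.0])]
keeper_a_fork [(0.7, [690.0, 179.0, 188.0]), (0.67, [260.0, 388.0, 192.0])]
keeper_b_fork [(0.7, [709.0, -204.0, 191.0]), (0.21, [519.0, 502.0, -2.0])]
slicker [(0.62, [563.0, -6.0, 1.0]), (0.62, [604.0, -447.0, 5.0])]
pot [(0.91, [759.0, -0.0, 2.0])]
glue [(0.72, [439.0, -482.0, -0.0])]
wax [(0.48, [615.0, 430.0, 1.0])]
spool [(0.66, [600.0, -447.0, 5.0
[... 400 characters left out ...]
0, -8.0, 0.0])]
mast [(0.75, [693.0, 181.0, 39.0])]
pivot [(0.73, [693.0, 181.0, 40.0])]
mast_neck [(0.82, [694.0, 194.0, 187.0])]
mast_top [(0.95, [690.0, 199.0, 319.0])]
keeper_a [(0.92, [689.0, 185.0, 3.0]), (0.91, [262.0, 387.0, -2.0]), (0.86, [709.0, -205.0, 0.0])]
keeper_a_fork [(0.86, [687.0, 178.0, 190.0]), (0.73, [692.0, 183.0, 40.0]), (0.6, [264.0, 387.0, 188.0])]
keeper_b_fork [(0.64, [704.0, -200.0, 188.0]), (0.17, [695.0, 182.0, 37.0])]
slicker [(0.71, [562.0, -4.0, 3.0])]
pot [(0.82, [761.0, 4.0, -0.0]), (0.47, [563.0, -4.0, -0.0])]
glue [(0.81, [444.0, -478.0, 3.0])]
wax [(0.53, [610.0, 427.0, 3.0])]
spool [(0.54, [607.0, -447.0, 4.0])]
mallet [(0.59, [523.0, 499.0, 1.0])]
1.6
```

View pics/scene0.png

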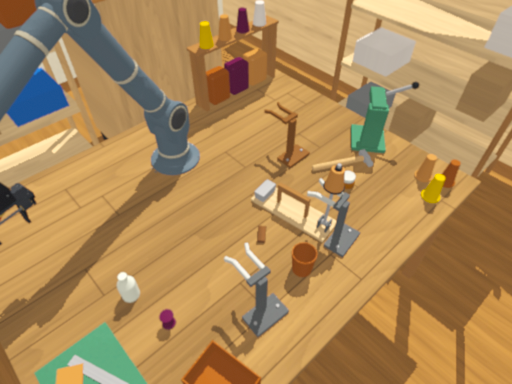

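View pics/top0.png

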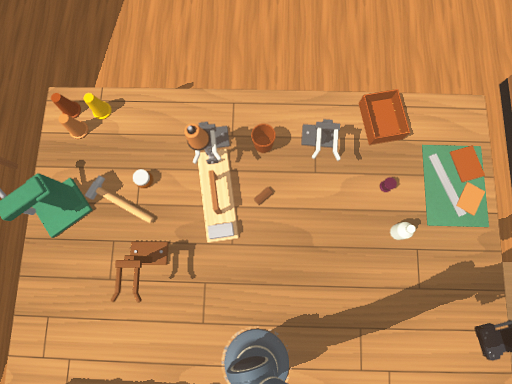

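Run:
```python
from h import *
for c in ("scene","top"):
    im=get_image(c);P=cloud(im);np.savez(f"{c}.npz",P=P,c=im["color"])
    def ln(m,nm):
        q=P[m][:,:2]
        if len(q)<8: print(c,nm,len(q));return
        (vx,vy,x,y)=cv2.fitLine(q.astype(np.float32),cv2.DIST_HUBER,0,.01,.01).ravel()
        r=cv2.minAreaRect(q.astype(np.float32))
        print(c,nm,len(q),"dir",round(float(np.arctan(vy/vx)),3),"mean",np.round(np.nanmedian(P[m],0),1),"rect",np.round(r[0],1),np.round(r[1],1),round(r[2],1))
    X,Y,Z=P[...,0],P[...,1],P[...,2]
    near=(abs(X-556)<110)&(abs(Y-158)<90)
    ln(near&(Z>105)&(Z<125),"rail")
    ln((abs(X-550)<190)&(abs(Y-157)<110)&(Z>10)&(Z<20)&(X<690),"board")
    ln((abs(X-400)<50)&(abs(Y-130)<90)&(Z>42)&(Z<58),"weight")
    for k,(kx,ky) in dict(A=(689,181),B=(706,-203)).items():
        d=(abs(X-kx)<95)&(abs(Y-ky)<75)
        ln(d&(Z>175)&(Z<206),k+"fork")
        ln((abs(X-kx-70)<110)&(abs(Y-ky)<110)&(Z>10)&(Z<18)&(X>kx+30),k+"foot")
        m=d&(Z>175)&(Z<206)
        q=P[m];
        for x0 in np.arange(kx-70,kx+60,15):
            s=q[abs(q[:,0]-x0)<7.5];
            if len(s): print("  x",x0,np.round(np.sort(s[:,1])[[0,len(s)//4,3*len(s)//4,-1]],0), len(s))
    m=(abs(X-692)<70)&(abs(Y-198)<70)&(Z>212)
    q=P[m]
    for z0 in range(215,325,10):
        s=q[abs(q[:,2]-z0)<5]
        if len(s): print("  z",z0,np.round(s.mean(0),1),np.round(np.ptp(s,0),0),len(s))
```

```text
scene rail 188 dir 0.195 mean [558.9 155.1 114.8] rect [558.1 157.2] [135.1  24.2] 9.0
scene board 1186 dir 0.257 mean [565.9 146.6  15.1] rect [526.9 150.4] [348.7 125.7] 13.1
scene weight 180 dir -1.562 mean [431.1 136.5  51.2] rect [430.3 137.3] [47.3 91.2] 11.3
scene Afork 396 dir 0.432 mean [726.2 165.3 196.6] rect [696.8 180.5] [133.5  89.6] 10.3
scene Afoot 522 dir 1.433 mean [777.9 177.   14.5] rect [762.5 188.2] [104.2 129.5] 9.4
  x 619 [205. 205. 206. 206.] 2
  x 634 [127. 199. 204. 213.] 24
  x 649 [125. 133. 145. 205.] 32
  x 664 [137. 141. 146. 154.] 26
  x 679 [142. 143. 152. 157.] 22
  x 694 [145. 148. 186. 192.] 34
  x 709 [145. 150. 159. 204.] 30
  x 724 [148. 154. 207. 222.] 51
  x 739 [147. 159. 202. 222.] 93
scene Bfork 627 dir 0.26 mean [ 740.5 -211.5  197.5] rect [ 713.9 -206.8] [ 87.4 134.7] 84.2
scene Bfoot 812 dir 1.416 mean [ 797.4 -217.6   14.9] rect [ 792.1 -209.7] [129.9  81. ] 86.1
  x 636 [-235. -235. -235. -235.] 1
  x 651 [-244. -241. -165. -157.] 31
  x 666 [-242. -235. -171. -162.] 47
  x 681 [-236. -231. -178. -170.] 49
  x 696 [-237. -231. -179. 
[... 1654 characters left out ...]
7. -174. -168.] 39
  x 696 [-234. -227. -174. -168.] 43
  x 711 [-234. -228. -174. -169.] 46
  x 726 [-234. -228. -177. -170.] 37
  x 741 [-242. -228. -184. -169.] 83
  x 756 [-241. -222. -184. -167.] 112
  z 215 [669.4 201.4 219.2] [23. 66.  2.] 10
  z 225 [678.  184.5 224.3] [65. 64. 10.] 66
  z 235 [677.1 181.5 234.8] [50. 41. 10.] 42
  z 245 [676.5 185.9 244.8] [50. 53. 10.] 40
  z 255 [677.6 188.  254.7] [42. 55. 10.] 34
  z 265 [677.7 190.5 265.2] [46. 45. 10.] 35
  z 275 [677.6 188.2 275.4] [45. 42. 10.] 42
  z 285 [675.8 192.4 285.6] [36. 40.  9.] 31
  z 295 [686.2 200.9 296.5] [43. 43. 10.] 123
  z 305 [688.4 198.6 304.3] [30. 34.  9.] 53
  z 315 [689.9 204.5 315.8] [12. 11.  8.] 20
```

```bash
cat >> h.py <<'E'
def rows(h,segs):
    """segs: list of (dx,dy,dz world mm, dh rad); prints 8-row calls"""
    out=[]
    for dx,dy,dz,dh in segs:
        c,s=np.cos(h),np.sin(h)
        out.append([(dx*c+dy*s)/750,(dx*s-dy*c)/750,-dz/750,-dh/(np.pi/2)]);h+=dh
    return np.round(out,4)
def head(q):
    return float(2*np.arctan2(q[2],q[1]))
def show(r):
    for i in range(0,len(r),8): print(",".join(f"{v+0:g}" for v in r[i:i+8].ravel()))
E
python3 - <<'E'
from h import *
from scipy.interpolate import CubicSpline
s=observe();p=np.array(s["ee_pos"]);h=head(s["eef_rot"]);print(h,s["t"])
W=np.array([p[:2],[310,-400],[430,-190],[505,50],[558.3,158.7]])
L=np.r_[0,np.cumsum(np.linalg.norm(np.diff(W,axis=0),axis=1))];cs=CubicSpline(L,W)
f=np.linspace(0,1,25);f=L[-1]*(f+0.06*(-np.sin(2*np.pi*f))) 
X=cs(f);d=np.diff(X,axis=0);print(np.linalg.norm(d,axis=1).max(),np.linalg.norm(X,axis=1).min())
show(rows(h,[(a,b,(234-p[2])/24,(0.171-h)/24) for a,b in d]))
E
```

```text
0.24282368955351236 1.7
52.021535681886505 469.5409263896295
0.0185,-0.0255,0,0.0019,0.0201,-0.0258,0,0.0019,0.0225,-0.0271,0,0.0019,0.0258,-0.029,0,0.0019,0.0296,-0.0315,0,0.0019,0.0339,-0.0343,0,0.0019,0.0383,-0.0372,0,0.0019,0.0423,-0.0402,0,0.0019
0.0456,-0.0431,0,0.0019,0.0476,-0.0461,0,0.0019,0.0479,-0.0489,0,0.0019,0.0463,-0.0516,0,0.0019,0.0429,-0.0541,0,0.0019,0.0379,-0.056,0,0.0019,0.0327,-0.0566,0,0.0019,0.0288,-0.0551,0,0.0019
0.0261,-0.0518,0,0.0019,0.0243,-0.0473,0,0.0019,0.023,-0.0422,0,0.0019,0.022,-0.0372,0,0.0019,0.0212,-0.0326,0,0.0019,0.0208,-0.0287,0,0.0019,0.0208,-0.0258,0,0.0019,0.0215,-0.0238,0,0.0019
```

Call:
{"name": "drive_tool", "arguments": {"deltas": [0.0185,-0.0255,0,0.0019,0.0201,-0.0258,0,0.0019,0.0225,-0.0271,0,0.0019,0.0258,-0.029,0,0.0019,0.0296,-0.0315,0,0.0019,0.0339,-0.0343,0,0.0019,0.0383,-0.0372,0,0.0019,0.0423,-0.0402,0,0.0019], "claw": 1}}

```text
t: 2.5
ee_pos: [288.2, -431.8, 233.8]
eef_rot: [0.0, 0.994, 0.108, 0.0]
contact_force: [0.8, 0.3, -0.3]
finger_gap: 1.002
grip_force: 0.0
```

Call:
{"name": "drive_tool", "arguments": {"deltas": [0.0456,-0.0431,0,0.0019,0.0476,-0.0461,0,0.0019,0.0479,-0.0489,0,0.0019,0.0463,-0.0516,0,0.0019,0.0429,-0.0541,0,0.0019,0.0379,-0.056,0,0.0019,0.0327,-0.0566,0,0.0019,0.0288,-0.0551,0,0.0019]}}

```text
t: 3.3
ee_pos: [464.0, -82.3, 234.0]
eef_rot: [0.0, 0.995, 0.097, 0.001]
contact_force: [0.6, -0.5, -0.9]
finger_gap: 1.002
grip_force: 0.0
```

Call:
{"name": "drive_tool", "arguments": {"deltas": [0.0261,-0.0518,0,0.0019,0.0243,-0.0473,0,0.0019,0.023,-0.0422,0,0.0019,0.022,-0.0372,0,0.0019,0.0212,-0.0326,0,0.0019,0.0208,-0.0287,0,0.0019,0.0208,-0.0258,0,0.0019,0.0215,-0.0238,0,0.0019]}}

```text
t: 4.1
ee_pos: [555.9, 154.9, 233.7]
eef_rot: [0.0, 0.996, 0.086, 0.0]
contact_force: [0.6, -0.3, 0.0]
finger_gap: 0.998
grip_force: 0.0
```

Run:
```python
from h import *
s=observe();p=np.array(s["ee_pos"]);h=head(s["eef_rot"]);print(p,h,s["t"])
im=get_image("top")
for i in range(2):
  for n in ("rail","carrier","mast_top"): print(n,[(round(d["p"],2),np.round(w(im,d["centre"])).tolist()) for d in place_of("top",n)][:1])
s=observe();p=np.array(s["ee_pos"]);h=head(s["eef_rot"]);print(p,h,s["t"])
d=np.array([558.3,158.7,92])-p; print(d); show(rows(h,[(d[0],d[1],0,.171-h)]))
```

```text
[555.89212331 154.87538773 233.69613506] 0.17158796074058164 4.1
rail []
carrier [(0.47, [686.0, 183.0, 5.0])]
mast_top [(0.74, [609.0, -451.0, 4.0])]
rail []
carrier [(0.47, [686.0, 183.0, 5.0])]
mast_top [(0.74, [609.0, -451.0, 4.0])]
[555.25780219 152.30072249 233.46658409] 0.16956704778985018 4.45
[   3.04219781    6.39927751 -141.46658409]
0.0054,-0.0077,0,-0.0009
```

Call:
{"name": "drive_tool", "arguments": {"deltas": [0.0054,-0.0077,0,-0.0009,0,0,0.0377,0,0,0,0.0377,0,0,0,0.0377,0,0,0,0.0377,0,0,0,0.0378,0,0,0,0,0,0,0,0,0]}}

```text
t: 5.25
ee_pos: [558.8, 160.2, 92.5]
eef_rot: [-0.0, 0.996, 0.086, 0.0]
contact_force: [-0.0, 0.3, 1.0]
finger_gap: 0.999
grip_force: 0.0
```

Run:
```python
from h import *
o=[observe()]
im=get_image("scene");cv2.imwrite("pics/s1.png",cv2.resize(im["color"][100:300,160:420,::-1],None,fx=3,fy=3));o.append(observe())
for n in ("rail","mast_top","mast_neck","pivot"): print(n,[(round(d["p"],2),np.round(w(im,d["centre"])).tolist()) for d in place_of("scene",n)][:2]);o.append(observe())
for s in o: print(s["t"],np.round(s["ee_pos"],2),round(head(s["eef_rot"]),4),np.round(s["contact_force"],1))
```

```text
rail [(0.57, [560.0, 160.0, 99.0])]
mast_top [(0.66, [692.0, 201.0, 317.0]), (0.63, [694.0, 181.0, 40.0])]
mast_neck [(0.68, [694.0, 196.0, 187.0]), (0.17, [693.0, 180.0, 1.0])]
pivot [(0.94, [697.0, 179.0, 38.0]), (0.18, [563.0, 161.0, 100.0])]
5.25 [558.79 160.17  92.49] 0.1724 [-0.   0.3  1. ]
5.3 [559.53 160.52  93.44] 0.1724 [-0.3 -0.5  1. ]
5.35 [559.78 160.61  93.86] 0.1724 [-0.5  0.6 -0.3]
5.4 [559.81 160.6   93.98] 0.1724 [0.6 0.3 0.5]
5.45 [559.69 160.49  93.87] 0.1724 [ 0.5 -0.2 -0.2]
5.5 [559.5  160.36  93.65] 0.1723 [-0.5  0.4 -0.2]
```

View pics/s1.png

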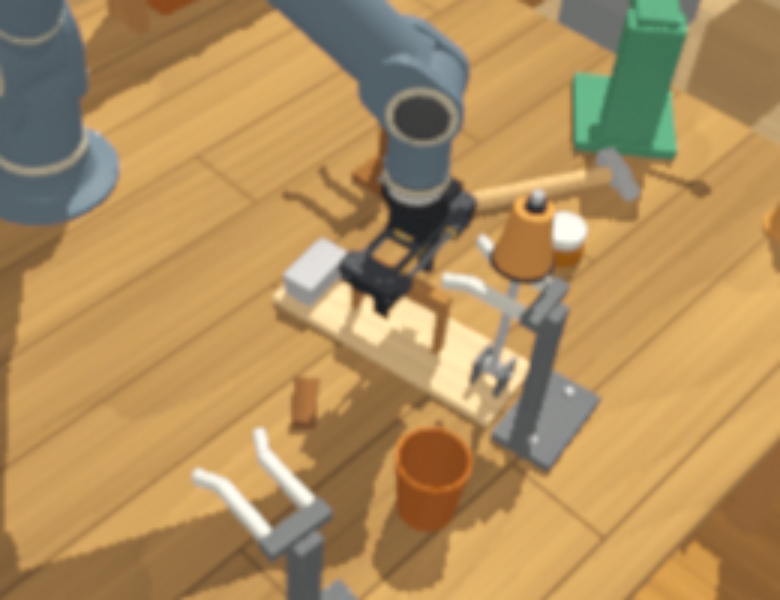

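Call:
{"name": "drive_tool", "arguments": {"deltas": [0,0,0,0,0,0,0,0,0,0,0,0,0,0,0,0,0,0,0,0,0,0,0,0,0,0,0,0,0,0,0,0], "claw": 0, "squeeze": 58}}

```text
t: 6.3
ee_pos: [558.5, 160.0, 92.1]
eef_rot: [0.0, 0.996, 0.086, -0.0]
contact_force: [-0.3, -0.5, -0.3]
finger_gap: 0.359
grip_force: 0.0
```

```bash
cat > m.py <<'E'
from h import *
from scipy.optimize import least_squares
RT=17.0
def conepts(P,C,piv,h,zmin=205,zmax=320):
    """points near expected cone, in carrier-aligned frame rel. to pivot (x,y,z)"""
    d=P-np.array(piv); c,s=np.cos(h),np.sin(h)
    q=np.stack([d[...,0]*c+d[...,1]*s,-d[...,0]*s+d[...,1]*c,d[...,2]],-1)
    hsv=cv2.cvtColor(C,cv2.COLOR_RGB2HSV)
    m=(abs(q[...,0])<60)&(abs(q[...,1])<140)&(q[...,2]>150)&(q[...,2]<275)&(hsv[...,0]<22)&(hsv[...,1]>110)
    n,l,st,_=cv2.connectedComponentsWithStats(m.astype(np.uint8))
    if n<2: return np.zeros((0,3))
    k=1+np.argmax(st[1:,4]); return q[l==k]
def res(q,th,x0,rt):
    # lean th toward +y (carrier)
    x=q[:,0]-x0; y=q[:,1]*np.cos(th)-q[:,2]*np.sin(th); z=q[:,1]*np.sin(th)+q[:,2]*np.cos(th)
    R=36+(rt-36)*(z-178)/88
    return (np.hypot(x,y)-R)[(z>183)&(z<262)] if False else np.where((z>182)&(z<262),np.hypot(x,y)-R,0)
def lean(q,x0=None,rt=RT,th0=0.):
    th0=np.arctan2(np.median(q[:,1]),np.median(q[:,2]))
    if x0 is None:
        f=least_squares(lambda p:res(q,*p),[th0,0,rt],loss="soft_l1",f_scale=2);return f.x,f
    f=least_squares(lambda p:res(q,p[0],x0,rt),[th0],loss="soft_l1",f_scale=2);return f.x[0],f
E
python3 - <<'E'
from m import *
s=observe();h=head(s["eef_rot"]);print(s["t"],np.round(s["ee_pos"],2),h,s["finger_gap"],s["grip_force"],s["contact_force"])
o=[]
for i in range(4):
    im=get_image("scene");P=cloud(im);s=observe();o.append(s["ee_pos"])
    np.savez(f"g{i}.npz",P=P,c=im["color"])
    piv=np.array([559,159.5,0])+140*np.array([np.cos(.172),np.sin(.172),0])+[0,0,40]
    q=conepts(P,im["color"],piv,.172)
    x,f=lean(q);print(len(q),np.round(x,4),"rms",np.std(f.fun).round(2), lean(q,x[1],17)[0],lean(q,0,17)[0])
print(np.round(o,2))
E
```

```text
6.3 [558.54 160.04  92.05] 0.17260558473127402 0.35943445530999435 0.0 [-0.25881881 -0.45936895 -0.26684929]
433 [ 0.0735 -3.0281 18.8026] rms 2.45 0.0689583885165243 0.07003429689139626
433 [ 0.074  -3.0722 18.7211] rms 2.5 0.06960094112265819 0.07117119164925272
435 [ 0.0753 -3.3634 19.0676] rms 2.39 0.06978304366318626 0.07163805310048209
434 [ 0.0753 -2.9874 19.1865] rms 2.31 0.06931255477886236 0.07059345984873655
[[558.54 160.04  92.05]
 [558.61 159.78  92.1 ]
 [558.9  158.18  92.27]
 [559.03 157.54  92.15]]
```

Call:
{"name": "drive_tool", "arguments": {"deltas": [0,0,0,0,0,0,0,0,0,0,0,0,0,0,0,0,0,0,0,0,0,0,0,0,0,0,0,0,0,0,0,0]}}

```text
t: 7.3
ee_pos: [559.0, 157.6, 92.2]
eef_rot: [0.002, 0.996, 0.085, -0.0]
contact_force: [0.0, -5.7, 2.6]
finger_gap: 0.201
grip_force: 58.0
```

```bash
cat > meas.py <<'E'
from m import *
def meas(tcp,h,n=3,z0=40,lift=0,x0=-3.,rt=19.):
    """lean from scene camera; tcp = commanded xy of grip; returns [(t,theta)]"""
    out=[]
    for i in range(n):
        t=observe()["t"]; im=get_image("scene");P=cloud(im)
        piv=np.array([tcp[0]+140*np.cos(h),tcp[1]+140*np.sin(h),z0+lift])
        q=conepts(P,im["color"],piv,h)
        if len(q)<150: print("few",len(q));continue
        th,f=lean(q,x0,rt); out.append((t,th)); print(f"t {t:.2f} th {th:.4f} n {len(q)} rms {np.std(f.fun):.2f}")
    return out
E
python3 - <<'E'
from meas import *
s=observe();h=head(s["eef_rot"]);print(s["t"],h,s["finger_gap"],s["grip_force"],s["contact_force"],s["wrist_torque"])
meas((559,159.5),.172,3)
im=get_image("scene");P=cloud(im);X,Y,Z=np.moveaxis(P,-1,0)
m=(abs(X-550)<190)&(abs(Y-157)<110)&(Z>10)&(Z<20)
print(observe()["ee_pos"])
for n in ("rail","pivot"): print(n,[(round(d["p"],2),np.round(w(im,d["centre"])).tolist()) for d in place_of("scene",n)][:2])
print(observe()["ee_pos"])
E
```

```text
7.3 0.17109757602626394 0.20067204244988507 57.99999011680484 [ 0.03071506 -5.65924484  2.62654963] [-1.1305233  -0.08788819  0.02558486]
t 7.30 th 0.0736 n 433 rms 2.30
t 7.35 th 0.0740 n 434 rms 2.53
t 7.40 th 0.0731 n 433 rms 2.44
[559.04967075 157.55779842  92.20207071]
rail [(0.72, [560.0, 161.0, 98.0])]
pivot [(0.64, [696.0, 180.0, 42.0]), (0.38, [704.0, -205.0, 191.0])]
[559.03107028 157.58117462  92.17589643]
```

Call:
{"name": "drive_tool", "arguments": {"deltas": [0,0,-0.0093,0,0,0,-0.0093,0,0,0,-0.0093,0,0,0,-0.0094,0,0,-0.0017,0,0,0,-0.0017,0,0,0,-0.0017,0,0,0,-0.0017,0,0]}}

```text
t: 8.4
ee_pos: [557.3, 165.1, 119.7]
eef_rot: [0.0, 0.996, 0.086, -0.0]
contact_force: [0.7, -0.0, -6.0]
finger_gap: 0.202
grip_force: 58.0
```

Run:
```python
from meas import *
s=observe();h=head(s["eef_rot"]);print(s["t"],s["ee_pos"],s["eef_rot"],h,s["finger_gap"],s["grip_force"],s["contact_force"],s["wrist_torque"])
meas((558.3,164.5),.171,4,lift=28)
s=observe();print(s["t"],s["ee_pos"],s["eef_rot"],s["contact_force"],s["wrist_torque"])
```

```text
8.4 [557.3265029  165.14671426 119.67108182] [ 6.86317369e-05  9.96272128e-01  8.62652046e-02 -3.96975366e-04] 0.17274512916372595 0.20232987979862557 57.99943093210459 [ 0.73521976 -0.0159335  -5.96232796] [ 0.01142142 -0.06408988 -0.0156661 ]
t 8.40 th 0.0372 n 435 rms 2.53
t 8.45 th 0.0374 n 436 rms 2.49
t 8.50 th 0.0339 n 438 rms 2.59
t 8.55 th 0.0328 n 436 rms 2.36
8.6 [557.56720527 165.09275971 119.87721311] [ 7.28939251e-05  9.96271831e-01  8.62694252e-02 -1.42691811e-04] [ 0.29699917 -0.44200892 -6.67497939] [ 0.00355037 -0.02135248  0.02754629]
```

Call:
{"name": "drive_tool", "arguments": {"deltas": [0,-0.0013,0,0,0,-0.0013,0,0,0,0,0,0,0,0,0,0,0,0,0,0,0,0,0,0,0,0,0,0,0,0,0,0]}}

```text
t: 9.4
ee_pos: [557.4, 167.0, 120.1]
eef_rot: [0.0, 0.996, 0.086, 0.0]
contact_force: [-0.4, -0.7, -7.2]
finger_gap: 0.198
grip_force: 58.0
```

Run:
```python
from meas import *
s=observe();print(s["t"],s["ee_pos"],s["eef_rot"],s["contact_force"],s["wrist_torque"])
meas((558,166.5),.171,4,lift=28)
```

```text
9.4 [557.37071402 166.97938424 120.07843162] [2.22320824e-05 9.96282760e-01 8.61432444e-02 4.67992780e-05] [-0.3831692  -0.74695742 -7.20446151] [-0.03874326 -0.02395552  0.00019865]
t 9.40 th 0.0293 n 438 rms 2.50
t 9.45 th 0.0280 n 437 rms 2.45
t 9.50 th 0.0287 n 434 rms 2.44
t 9.55 th 0.0287 n 436 rms 2.16
```

Call:
{"name": "drive_tool", "arguments": {"deltas": [0,-0.002,0,0,0,-0.002,0,0,0,0,0,0,0,0,0,0,0,0,0,0,0,0,0,0,0,0,0,0,0,0,0,0]}}

```text
t: 10.4
ee_pos: [556.9, 169.9, 120.1]
eef_rot: [0.0, 0.996, 0.086, 0.0]
contact_force: [0.6, -0.3, -6.9]
finger_gap: 0.201
grip_force: 58.0
```

Run:
```python
from meas import *
s=observe();print(s["t"],s["ee_pos"],s["eef_rot"],s["contact_force"],s["wrist_torque"])
meas((557.5,169.5),.171,3,lift=28)
```

```text
10.4 [556.85158019 169.94569491 120.08695777] [1.96408457e-05 9.96281679e-01 8.61557508e-02 5.29141385e-05] [ 0.61741981 -0.33290804 -6.8564544 ] [ 0.09775641 -0.05742175  0.03728123]
t 10.40 th -0.0454 n 424 rms 2.46
t 10.45 th -0.0520 n 419 rms 2.35
t 10.50 th -0.0579 n 426 rms 2.33
```

Call:
{"name": "drive_tool", "arguments": {"deltas": [0,0.0107,0,0,0,0.0107,0,0,0,0.0106,0,0,0,0,0,0,0,0,0,0,0,0,0,0,0,0,0,0,0,0,0,0]}}

```text
t: 11.35
ee_pos: [560.9, 146.7, 120.1]
eef_rot: [-0.0, 0.996, 0.086, 0.0]
contact_force: [-0.8, -0.3, -7.5]
finger_gap: 0.2
grip_force: 58.0
```

Run:
```python
from meas import *
s=observe();print(s["t"],s["ee_pos"],s["eef_rot"],s["contact_force"],s["wrist_torque"])
meas((561.6,145.8),.171,4,lift=28)
```

```text
11.35 [560.86815409 146.69312542 120.10934756] [-6.34757632e-05  9.96253063e-01  8.64860028e-02  4.18329584e-05] [-0.7996232  -0.32205535 -7.47073415] [-0.06459121 -0.02243977 -0.06646918]
t 11.35 th 0.0057 n 459 rms 2.34
t 11.40 th 0.0078 n 454 rms 2.40
t 11.45 th 0.0105 n 457 rms 2.40
t 11.50 th 0.0118 n 451 rms 2.37
```

```bash
cat > mpc.py <<'E'
from meas import *
from scipy.optimize import lsq_linear
import os
I=.0111;C=.004;G=.0517/I;TAU=.03
def step(st,dt,the,k):
    A=np.array([[0,1],[k,-C/I]]);from_=np.array([st[0]-the,st[1]])
    wv,V=np.linalg.eig(A);return (V@(np.exp(wv*dt)*np.linalg.solve(V,from_))).real+[the,0]
def load(): return json.load(open("log.json")) if os.path.exists("log.json") else {"calls":[],"meas":[]}
def save(L): json.dump(L,open("log.json","w"))
def impulses(calls):
    """calls: dict t0,h0,piv rows [[dx,dy,dh]] -> list (t, dv lateral m/s)"""
    out=[];v=np.zeros(2);te=None;h=0
    for c in calls:
        if te is not None and c["t0"]>te+1e-6:
            out.append((te+TAU,float(-v@[-np.sin(h),np.cos(h)])));v=np.zeros(2)
        h=c["h0"]
        for i,(dx,dy,dh) in enumerate(c["rows"]):
            hm=h+dh/2;V=np.array([dx,dy])/100.;out.append((c["t0"]+.1*i+TAU,float((V-v)@[-np.sin(hm),np.cos(hm)])));v=V;h+=dh
        te=c["t0"]+.8
    if te is not None: out.append((te+TAU,float(-v@[-np.sin(h),np.cos(h)])))
    return sorted(out)
def sim(st,t0,times,imp,the,k):
    out=[];t=t0;st=np.array(st,float);j=0;imp=[i for i in imp if i[0]>t0]
    for T in times:
        while j<len(imp) and imp[j][0]<=T:
            st=step(st,imp[j][0]-t,the,k);t=imp[j][0];st=st-[0,G*imp[j][1]];j+=1
        st=step(st,T-t,the,k);t=T;out.append(st.copy())
    return np.array(out)
def estimate(L,tstart,tnow,the0=.012,sthe=.012,k0=4.6,sk=1.0):
    me=[m for m in L["meas"] if m[0]>=tstart-1e-6];imp=impulses(L["calls"])
    ts=[m[0] for m in me];y=np.array([m[1] for m in me])
    def f(p):
        return np.r_[(sim(p[:2],ts[0],ts,imp,p[2],p[3])[:,0]-y)/.0015,(p[2]-the0)/sthe,(p[3]-k0)/sk]
    r=least_squares(f,[y[0],0,the0,k0]);p=r.x
    st=sim(p[:2],ts[0],[tnow],imp,p[2],p[3])[0]
    cov=np.sqrt(np.diag(np.linalg.pinv(r.jac.T@r.jac)))
    print("est the %.4f±%.4f k %.2f±%.2f | now th %.4f om %.4f u %.4f"%(p[2],cov[2],p[3],cov[3],st[0],st[1],st[0]-p[2]+st[1]/np.sqrt(p[3])),"resid",np.round(r.fun[:-2]*.0015,4))
    return st,p[2],p[3]
def plan(st,the,k,t0,yref,gap=.1,ncall=4,vmax=25.,wpos=.02,wth=30.,wacc=.15,wend=400.):
    """yref: lateral target (mm rel now) per row, len 8*ncall. returns lateral displacements for the rows"""
    n=8*ncall;T=np.array([t0+(i//8)*(.8+gap)+.1*(i%8) for i in range(n)])
    E=T+.1
    def traj(d):
        imp=[];v=0.
        for i in range(n):
            if i%8==0 and i: imp.append((E[i-1]+TAU,-v));v=0.
            imp.append((T[i]+TAU,d[i]/100.-v));v=d[i]/100.
        imp.append((E[-1]+TAU,-v))
        s=sim(st,t0,list(E)+[E[-1]+gap],imp,the,k);return s
    b=traj(np.zeros(n));M=[]
    for j in range(n):
        e=np.zeros(n);e[j]=1;M.append(traj(e)-b)
    M=np.array(M) # n x times x 2
    th0=b[:-1,0]-the;lam=np.sqrt(k)
    Acc=np.eye(n)-np.eye(n,k=-1);Cum=np.tril(np.ones((n,n)))
    u0=b[-1,0]-the+b[-1,1]/lam;Mu=M[:,-1,0]+M[:,-1,1]/lam
    A=np.vstack([wth*M[:,:-1,0].T,wacc*Acc,wpos*Cum,wend*Mu[None]])
    y=np.r_[-wth*th0,np.zeros(n),wpos*np.array(yref),-wend*u0]
    d=lsq_linear(A,y,(-vmax,vmax)).x
    s=traj(d)
    print("plan th@rows",np.round(s[:8,0],3).tolist(),"max|th-the|",round(float(abs(s[:,0]-the).max()),3),"y@8k",np.round(np.cumsum(d)[7::8],1).tolist(),"|next",np.round(d[8:16],1).tolist())
    return d
def emit(L,tnow,tcp,h,lat,lon,dh,dz=None):
    """8 rows; lat along y, lon along x of pivot. prints numbers, logs rounded command, returns"""
    tcp=np.array(tcp,float);r=[];pr=[];hh=h;dz=np.zeros(8) if dz is None else dz
    for i in range(8):
        hm=hh+dh[i]/2
        dp=lon[i]*np.array([np.cos(hm),np.sin(hm)])+lat[i]*np.array([-np.sin(hm),np.cos(hm)])
        dt=dp-140*(np.array([np.cos(hh+dh[i]),np.sin(hh+dh[i])])-[np.cos(hh),np.sin(hh)])
        n=rows(hh,[(dt[0],dt[1],dz[i],dh[i])])[0];r.append(n)
        c,s=np.cos(hh),np.sin(hh);dw=750*np.array([n[0]*c+n[1]*s,n[0]*s-n[1]*c]);dh_=-n[3]*np.pi/2
        pw=dw+140*(np.array([np.cos(hh+dh_),np.sin(hh+dh_)])-[c,s]);pr.append([float(pw[0]),float(pw[1]),float(dh_)])
        assert np.linalg.norm(dw)<49.9,dw
        tcp=tcp+dw;hh+=dh_
    L["calls"].append({"t0":tnow,"h0":h,"rows":pr});L["tcp"]=tcp.tolist();L["h"]=float(hh);save(L)
    show(np.array(r));print("end tcp",tcp.round(1),"h",round(hh,4),"piv",(tcp+140*np.array([np.cos(hh),np.sin(hh)])).round(1))
E
python3 - <<'E'
from mpc import *
L=load()
L["meas"]=[(10.4,-.0454),(10.45,-.0520),(10.5,-.0579),(11.35,.0057),(11.4,.0078),(11.45,.0105),(11.5,.0118)]
h=.171;y=np.array([-np.sin(h),np.cos(h)])
L["calls"]=[{"t0":10.55,"h0":h,"rows":[[*(-8.0*y),0]]*3+[[0,0,0]]*5}]
for tau in (0.,.03,.06):
    import mpc;mpc.TAU=tau;print(tau);st,the,k=estimate(L,10.4,11.55)
mpc.TAU=.03
st,the,k=estimate(L,10.4,11.55)
st2,the2,k2=estimate(L,11.35,11.55)
d=plan(st,the,k,11.55,np.zeros(32))
lon=np.array([-24,-32,-32,-24,0,0,0,0.])
emit(L,11.55,(561.6,145.8),h,d[:8],lon,np.zeros(8))
E
```

```text
0.0
est the -0.0302±0.0065 k 5.42±0.88 | now th 0.0146 om 0.0610 u 0.0710 resid [-0.0025  0.0005  0.0026  0.0009  0.     -0.0009  0.    ]
0.03
est the -0.0324±0.0065 k 5.37±0.87 | now th 0.0147 om 0.0623 u 0.0739 resid [-0.0027  0.0005  0.0029  0.0009  0.     -0.0009  0.0001]
0.06
est the -0.0345±0.0066 k 5.32±0.86 | now th 0.0147 om 0.0634 u 0.0767 resid [-0.0029  0.0005  0.0031  0.0009  0.     -0.0009  0.0001]
est the -0.0324±0.0065 k 5.37±0.87 | now th 0.0147 om 0.0623 u 0.0739 resid [-0.0027  0.0005  0.0029  0.0009  0.     -0.0009  0.0001]
est the 0.0122±0.0120 k 4.60±1.00 | now th 0.0141 om 0.0396 u 0.0203 resid [ 0.0001  0.0001 -0.0005  0.0003]
plan th@rows [-0.01, -0.041, -0.058, -0.062, -0.06, -0.058, -0.056, -0.056] max|th-the| 0.03 y@8k [28.4, 21.8, 12.7, 4.7] |next [-0.7, -1.0, -0.9, -0.8, -0.7, -0.7, -0.8, -1.0]
-0.032,-0.0132,0,0,-0.0427,-0.0113,0,0,-0.0427,-0.0064,0,0,-0.032,-0.0029,0,0,0,-0.0013,0,0,0,-0.001,0,0,0,-0.0011,0,0,0,-0.0008,0,0
end tcp [446.3 154.8] h 0.171 piv [584.3 178.6]
```

Run:
```python
from mpc import *
L=load();L["calls"]=L["calls"][:1];h=.171
st,the,k=estimate(L,11.35,11.55)
d=plan(st,the,k,11.55,np.zeros(32))
emit(L,11.55,(561.6,145.8),h,d[:8],np.zeros(8),np.zeros(8))
```

```text
est the 0.0122±0.0120 k 4.60±1.00 | now th 0.0141 om 0.0396 u 0.0203 resid [ 0.0001  0.0001 -0.0005  0.0003]
plan th@rows [0.011, 0.006, 0.003, 0.002, 0.003, 0.004, 0.004, 0.003] max|th-the| 0.01 y@8k [8.1, 7.3, 5.2, 3.3] |next [-0.0, -0.1, -0.1, -0.1, -0.1, -0.1, -0.1, -0.1]
0,-0.0028,0,0,0,-0.0026,0,0,0,-0.0017,0,0,0,-0.001,0,0,0,-0.0007,0,0,0,-0.0006,0,0,0,-0.0007,0,0,0,-0.0006,0,0
end tcp [560.2 153.7] h 0.171 piv [698.2 177.5]
```

```bash
cat > cyc.py <<'E'
"""cyc.py key=value... : n images (0=replan only), ts estimate start, target Y (pivot lateral mm rel) tgt, spd mm/row, lon list, dh list"""
import sys; from mpc import *; import mpc
a=dict(n="3",ts="0",tgt="0",spd="9",lon="0",dh="0",gap="0.15",the="0.012",sthe="0.012",nc="4",save="",wpos="0.02",sk="1.0");a.update(x.split("=") for x in sys.argv[1:])
L=load()
if int(a["n"]):
    if "pend" in L:
        L["calls"].append(L["pend"]);L["tcp"]=L["ptcp"];L["h"]=L["ph"];del L["pend"]
    L["meas"]+=meas(L["tcp"],L["h"],int(a["n"]),lift=28);s=observe();L["tnow"]=s["t"];save(L)
    print("t",s["t"],np.round(s["ee_pos"],1),"cmd",np.round(L["tcp"],1),round(head(s["eef_rot"]),4),"grip",round(s["grip_force"]),np.round(s["contact_force"],1))
t=L["tnow"]
st,the,k=estimate(L,float(a["ts"]),t,float(a["the"]),float(a["sthe"]),sk=float(a["sk"]))
nc=int(a["nc"]);tg=float(a["tgt"]);sp=float(a["spd"])
yref=np.sign(tg)*np.minimum(sp*np.arange(1,8*nc+1),abs(tg))
d=plan(st,the,k,t,yref,float(a["gap"]),nc,wpos=float(a["wpos"]))
def ls(v):
    v=[float(x) for x in v.split(",")];return np.array((v+[0]*8)[:8]) if len(v)>1 else np.full(8,v[0])
tc,hh=L["tcp"],L["h"]
emit(L,t,tc,hh,d[:8],ls(a["lon"]),ls(a["dh"]))
L["pend"]=L["calls"].pop();L["ptcp"],L["ph"]=L["tcp"],L["h"];L["tcp"],L["h"]=tc,hh;save(L)
E
cat log.json | head -c 300
```

```text
{"calls": [{"t0": 10.55, "h0": 0.171, "rows": [[1.361342792627792, -7.883320734370787, 0], [1.361342792627792, -7.883320734370787, 0], [1.361342792627792, -7.883320734370787, 0], [0, 0, 0], [0, 0, 0], [0, 0, 0], [0, 0, 0], [0, 0, 0]]}, {"t0": 11.55, "h0": 0.171, "rows": [[-0.3573524830647954, 2.0693
```

Call:
{"name": "drive_tool", "arguments": {"deltas": [0,-0.0028,0,0,0,-0.0026,0,0,0,-0.0017,0,0,0,-0.001,0,0,0,-0.0007,0,0,0,-0.0006,0,0,0,-0.0007,0,0,0,-0.0006,0,0]}}

```text
t: 12.35
ee_pos: [559.6, 154.2, 120.1]
eef_rot: [0.0, 0.996, 0.086, 0.0]
contact_force: [-0.7, 1.7, -7.8]
finger_gap: 0.203
grip_force: 58.0
```

```bash
python3 cyc.py ts=11.35 n=3
```

```text
t 12.35 th 0.0199 n 440 rms 2.37
t 12.40 th 0.0239 n 439 rms 2.34
t 12.45 th 0.0278 n 436 rms 2.54
t 12.5 [559.6 154.2 120.1] cmd [560.2 153.7] 0.1726 grip 58 [ 0.8  0.4 -6.9]
est the 0.0048±0.0059 k 4.71±0.99 | now th 0.0309 om 0.0767 u 0.0615 resid [ 0.0001  0.0001 -0.0005  0.0002  0.001  -0.0002 -0.0006]
plan th@rows [0.015, -0.006, -0.018, -0.021, -0.02, -0.018, -0.018, -0.019] max|th-the| 0.026 y@8k [24.4, 19.7, 12.2, 5.6] |next [-0.5, -0.8, -0.7, -0.5, -0.4, -0.4, -0.5, -0.7]
0,-0.0097,0,0,0,-0.0086,0,0,0,-0.0052,0,0,0,-0.0027,0,0,0,-0.0016,0,0,0,-0.0015,0,0,0,-0.0017,0,0,0,-0.0015,0,0
end tcp [556.1 177.7] h 0.171 piv [694.  201.6]
```

```bash
python3 cyc.py ts=11.35 n=0 lon=-30,-40,-30,-12
```

```text
est the 0.0048±0.0059 k 4.71±0.99 | now th 0.0309 om 0.0767 u 0.0615 resid [ 0.0001  0.0001 -0.0005  0.0002  0.001  -0.0002 -0.0006]
plan th@rows [0.015, -0.006, -0.018, -0.021, -0.02, -0.018, -0.018, -0.019] max|th-the| 0.026 y@8k [24.4, 19.7, 12.2, 5.6] |next [-0.5, -0.8, -0.7, -0.5, -0.4, -0.4, -0.5, -0.7]
-0.04,-0.0097,0,0,-0.0533,-0.0086,0,0,-0.04,-0.0052,0,0,-0.016,-0.0027,0,0,0,-0.0016,0,0,0,-0.0015,0,0,0,-0.0017,0,0,0,-0.0015,0,0
end tcp [445.7 158.7] h 0.171 piv [583.7 182.5]
```

Call:
{"name": "drive_tool", "arguments": {"deltas": [-0.04,-0.0097,0,0,-0.0533,-0.0086,0,0,-0.04,-0.0052,0,0,-0.016,-0.0027,0,0,0,-0.0016,0,0,0,-0.0015,0,0,0,-0.0017,0,0,0,-0.0015,0,0]}}

```text
t: 13.3
ee_pos: [446.4, 159.4, 120.2]
eef_rot: [-0.0, 0.996, 0.086, 0.001]
contact_force: [-0.9, -0.5, -7.5]
finger_gap: 0.202
grip_force: 58.0
```

```bash
python3 cyc.py ts=11.35 n=3 tgt=-385 spd=7
```

```text
t 13.30 th -0.0226 n 429 rms 2.42
t 13.35 th -0.0215 n 427 rms 2.50
t 13.40 th -0.0189 n 429 rms 2.29
t 13.45 [445.5 159.2 120. ] cmd [445.7 158.7] 0.1724 grip 58 [-0.4 -0.2 -6.8]
est the 0.0048±0.0014 k 4.29±0.91 | now th -0.0187 om 0.0209 u -0.0134 resid [ 0.0001  0.0001 -0.0005  0.0003  0.001  -0.0003 -0.0008  0.001   0.0002
 -0.001 ]
plan th@rows [-0.033, -0.05, -0.057, -0.055, -0.052, -0.048, -0.046, -0.041] max|th-the| 0.078 y@8k [-5.7, -65.8, -129.2, -189.1] |next [-9.0, -8.6, -7.3, -6.4, -6.1, -6.4, -7.4, -8.9]
0,-0.0066,0,0,0,-0.0043,0,0,0,-0.0005,0,0,0,0.0021,0,0,0,0.0033,0,0,0,0.0036,0,0,0,0.0039,0,0,0,0.006,0,0
end tcp [446.7 153.1] h 0.171 piv [584.7 177. ]
```

```bash
python3 cyc.py ts=11.35 n=0 tgt=-385 spd=4 wpos=0.012
```

```text
est the 0.0048±0.0014 k 4.29±0.91 | now th -0.0187 om 0.0209 u -0.0134 resid [ 0.0001  0.0001 -0.0005  0.0003  0.001  -0.0003 -0.0008  0.001   0.0002
 -0.001 ]
plan th@rows [-0.018, -0.019, -0.018, -0.017, -0.016, -0.015, -0.015, -0.013] max|th-the| 0.032 y@8k [-4.8, -27.8, -53.2, -77.7] |next [-3.3, -3.2, -2.8, -2.5, -2.4, -2.5, -2.9, -3.5]
0,-0.0005,0,0,0,-0.0001,0,0,0,0.0004,0,0,0,0.0008,0,0,0,0.0011,0,0,0,0.0011,0,0,0,0.0013,0,0,0,0.0022,0,0
end tcp [446.5 154. ] h 0.171 piv [584.5 177.8]
```

Call:
{"name": "drive_tool", "arguments": {"deltas": [0,-0.0005,0,0,0,-0.0001,0,0,0,0.0004,0,0,0,0.0008,0,0,0,0.0011,0,0,0,0.0011,0,0,0,0.0013,0,0,0,0.0022,0,0]}}

```text
t: 14.25
ee_pos: [445.9, 154.3, 120.1]
eef_rot: [0.0, 0.996, 0.086, 0.0]
contact_force: [-0.2, 0.7, -7.5]
finger_gap: 0.2
grip_force: 58.0
```

```bash
python3 cyc.py ts=11.35 n=3 tgt=-385 spd=4 wpos=0.012 dh=-0.008
```

```text
t 14.25 th 0.0102 n 428 rms 2.43
t 14.30 th 0.0099 n 426 rms 2.43
t 14.35 th 0.0094 n 426 rms 2.37
t 14.4 [445.9 154.1 120. ] cmd [446.5 154. ] 0.1722 grip 58 [ 0.1 -0.3 -7.5]
est the 0.0036±0.0010 k 3.43±0.29 | now th 0.0099 om -0.0045 u 0.0039 resid [ 0.0001  0.0001 -0.0005  0.0004  0.001  -0.0004 -0.001   0.0008  0.0004
 -0.0003 -0.0017  0.0006  0.0007]
plan th@rows [-0.001, -0.014, -0.02, -0.021, -0.019, -0.018, -0.018, -0.017] max|th-the| 0.033 y@8k [2.7, -17.3, -39.7, -62.1] |next [-3.0, -2.9, -2.5, -2.1, -2.0, -2.1, -2.4, -3.0]
0,-0.0059,0,0.0051,0,-0.0047,0,0.0051,0,-0.0025,0,0.0051,0,-0.0011,0,0.0051,0,-0.0005,0,0.0051,0,-0.0005,0,0.0051,0,-0.0005,0,0.0051,0,0.0002,0,0.0051
end tcp [444.7 165.5] h 0.1069 piv [583.9 180.4]
```

Call:
{"name": "drive_tool", "arguments": {"deltas": [0,-0.0059,0,0.0051,0,-0.0047,0,0.0051,0,-0.0025,0,0.0051,0,-0.0011,0,0.0051,0,-0.0005,0,0.0051,0,-0.0005,0,0.0051,0,-0.0005,0,0.0051,0,0.0002,0,0.0051]}}

```text
t: 15.2
ee_pos: [444.0, 165.8, 120.1]
eef_rot: [0.0, 0.999, 0.054, 0.0]
contact_force: [0.3, -0.3, -6.9]
finger_gap: 0.203
grip_force: 58.0
```

```bash
python3 cyc.py ts=11.35 n=3 tgt=-383 spd=5 wpos=0.012 dh=-0.008
```

```text
t 15.20 th -0.0044 n 429 rms 2.48
t 15.25 th -0.0053 n 435 rms 2.32
t 15.30 th -0.0067 n 437 rms 2.33
t 15.35 [444.  165.7 120.1] cmd [444.7 165.5] 0.1083 grip 58 [-0.9 -0.3 -6.6]
est the 0.0025±0.0008 k 3.42±0.29 | now th -0.0078 om -0.0271 u -0.0250 resid [ 0.0003  0.0002 -0.0005  0.0003  0.0002 -0.0012 -0.0018  0.0002 -0.0001
 -0.0008 -0.0003  0.0022  0.0025 -0.0014  0.0001  0.0003]
plan th@rows [-0.014, -0.019, -0.021, -0.02, -0.019, -0.018, -0.017, -0.014] max|th-the| 0.041 y@8k [-7.8, -34.4, -62.2, -90.4] |next [-4.0, -3.8, -3.2, -2.8, -2.7, -2.8, -3.3, -3.9]
0,-0.0028,0,0.0051,0,-0.0018,0,0.0051,0,-0.0005,0,0.0051,0,0.0002,0,0.0051,0,0.0005,0,0.0051,0,0.0005,0,0.0051,0,0.0007,0,0.0051,0,0.0016,0,0.0051
end tcp [444.4 166.7] h 0.0428 piv [584.3 172.7]
```

Call:
{"name": "drive_tool", "arguments": {"deltas": [0,-0.0028,0,0.0051,0,-0.0018,0,0.0051,0,-0.0005,0,0.0051,0,0.0002,0,0.0051,0,0.0005,0,0.0051,0,0.0005,0,0.0051,0,0.0007,0,0.0051,0,0.0016,0,0.0051]}}

```text
t: 16.15
ee_pos: [443.8, 167.0, 120.1]
eef_rot: [0.0, 1.0, 0.022, 0.0]
contact_force: [0.5, 0.8, -7.4]
finger_gap: 0.2
grip_force: 58.0
```

```bash
python3 cyc.py ts=12.3 n=3 tgt=-375 spd=7 wpos=0.012 dh=-0.007 lon=1
```

```text
t 16.15 th 0.0000 n 432 rms 2.31
t 16.20 th -0.0017 n 434 rms 2.31
t 16.25 th -0.0049 n 432 rms 2.32
t 16.3 [443.8 166.8 120.1] cmd [444.4 166.7] 0.0441 grip 58 [-0.5  0.4 -6.9]
est the -0.0011±0.0011 k 4.25±0.49 | now th -0.0068 om -0.0540 u -0.0319 resid [ 0.0015 -0.0004 -0.0013  0.0002 -0.0003 -0.001  -0.0022  0.0003  0.0007
 -0.0001  0.0016  0.0021 -0.002   0.0003  0.0008]
plan th@rows [-0.019, -0.029, -0.033, -0.033, -0.031, -0.029, -0.027, -0.022] max|th-the| 0.058 y@8k [-13.0, -57.1, -102.8, -146.7] |next [-6.6, -6.2, -5.2, -4.7, -4.5, -4.8, -5.5, -6.6]
0.0013,-0.0039,0,0.0045,0.0013,-0.0021,0,0.0045,0.0013,0.0001,0,0.0045,0.0013,0.0015,0,0.0045,0.0013,0.0021,0,0.0045,0.0013,0.0023,0,0.0045,0.0013,0.0028,0,0.0045,0.0013,0.0042,0,0.0045
end tcp [452.1 161.6] h -0.0137 piv [592.1 159.6]
```

Call:
{"name": "drive_tool", "arguments": {"deltas": [0.0013,-0.0039,0,0.0045,0.0013,-0.0021,0,0.0045,0.0013,0.0001,0,0.0045,0.0013,0.0015,0,0.0045,0.0013,0.0021,0,0.0045,0.0013,0.0023,0,0.0045,0.0013,0.0028,0,0.0045,0.0013,0.0042,0,0.0045]}}

```text
t: 17.1
ee_pos: [451.5, 161.7, 120.1]
eef_rot: [0.0, 1.0, -0.006, 0.0]
contact_force: [0.1, -0.8, -7.9]
finger_gap: 0.202
grip_force: 58.0
```

```bash
python3 cyc.py ts=13.2 n=3 tgt=-357 spd=8 wpos=0.012 dh=-0.007 lon=1
```

```text
t 17.10 th -0.0036 n 436 rms 2.53
t 17.15 th -0.0085 n 434 rms 2.39
t 17.20 th -0.0140 n 436 rms 2.32
t 17.25 [451.5 161.5 120. ] cmd [452.1 161.6] -0.0129 grip 58 [-0.1  0.7 -7.1]
est the -0.0006±0.0014 k 3.38±0.53 | now th -0.0174 om -0.1038 u -0.0733 resid [ 0.0008  0.0001 -0.0009 -0.0023  0.0002  0.0006 -0.0011  0.0007  0.0012
 -0.0013  0.0012  0.0018 -0.0041  0.0014  0.0018]
plan th@rows [-0.025, -0.029, -0.028, -0.026, -0.024, -0.023, -0.02, -0.015] max|th-the| 0.068 y@8k [-25.3, -71.4, -117.0, -163.2] |next [-7.1, -6.5, -5.5, -4.8, -4.7, -5.0, -5.7, -6.8]
0.0013,-0.0002,0,0.0045,0.0013,0.0015,0,0.0045,0.0013,0.0026,0,0.0045,0.0013,0.0031,0,0.0045,0.0013,0.0033,0,0.0045,0.0013,0.0035,0,0.0045,0.0013,0.004,0,0.0045,0.0013,0.0055,0,0.0045
end tcp [459.1 143.8] h -0.0703 piv [598.7 134. ]
```

Call:
{"name": "drive_tool", "arguments": {"deltas": [0.0013,-0.0002,0,0.0045,0.0013,0.0015,0,0.0045,0.0013,0.0026,0,0.0045,0.0013,0.0031,0,0.0045,0.0013,0.0033,0,0.0045,0.0013,0.0035,0,0.0045,0.0013,0.004,0,0.0045,0.0013,0.0055,0,0.0045]}}

```text
t: 18.05
ee_pos: [458.5, 143.9, 120.1]
eef_rot: [-0.0, 0.999, -0.035, 0.0]
contact_force: [-0.5, -0.9, -7.5]
finger_gap: 0.202
grip_force: 58.0
```

```bash
python3 cyc.py ts=13.2 n=3 tgt=-330 spd=9 wpos=0.012
```

```text
t 18.05 th -0.0000 n 446 rms 2.39
t 18.10 th -0.0080 n 451 rms 2.42
t 18.15 th -0.0143 n 448 rms 2.25
t 18.2 [458.5 143.7 120.1] cmd [459.1 143.8] -0.0695 grip 58 [ 1.3 -0.6 -7.5]
est the 0.0005±0.0014 k 2.92±0.32 | now th -0.0203 om -0.1484 u -0.1077 resid [ 0.0008  0.0001 -0.001  -0.0019  0.0006  0.0009 -0.0014  0.0004  0.0008
 -0.0017  0.0008  0.0014 -0.0035  0.0022  0.0027 -0.005   0.0026  0.0014]
plan th@rows [-0.027, -0.027, -0.024, -0.021, -0.019, -0.017, -0.014, -0.007] max|th-the| 0.081 y@8k [-35.0, -85.3, -133.5, -184.3] |next [-7.9, -7.0, -5.9, -5.2, -5.1, -5.5, -6.3, -7.4]
0,0.0034,0,0,0,0.0052,0,0,0,0.0058,0,0,0,0.0058,0,0,0,0.0058,0,0,0,0.0059,0,0,0,0.0066,0,0,0,0.0082,0,0
end tcp [456.6 108.9] h -0.0703 piv [596.3  99. ]
```

```bash
python3 - <<'E'
from mpc import *;import mpc
L=load()
for tau in (.03,.05,.07,.09,.11):
    mpc.TAU=tau;print(tau);estimate(L,13.2,18.2)
E
sed -i 's/^import sys; from mpc/import sys; from mpc/; s/^L=load()/mpc.TAU=float(a.get("tau",".07"));L=load()/' cyc.py
python3 cyc.py ts=13.2 n=0 tgt=-330 spd=9 wpos=0.012
```

```text
0.03
est the 0.0005±0.0014 k 2.92±0.32 | now th -0.0203 om -0.1484 u -0.1077 resid [ 0.0008  0.0001 -0.001  -0.0019  0.0006  0.0009 -0.0014  0.0004  0.0008
 -0.0017  0.0008  0.0014 -0.0035  0.0022  0.0027 -0.005   0.0026  0.0014]
0.05
est the 0.0013±0.0015 k 2.74±0.29 | now th -0.0191 om -0.1507 u -0.1113 resid [ 0.0015 -0.0003 -0.0013 -0.003   0.001   0.0014 -0.0021  0.0008  0.0013
 -0.003   0.0016  0.0022 -0.006   0.0035  0.004  -0.0082  0.0041  0.0028]
0.07
est the 0.0022±0.0015 k 2.70±0.29 | now th -0.0161 om -0.1517 u -0.1107 resid [ 0.0017  0.0001 -0.0018 -0.0038  0.0003  0.0021 -0.0023  0.0007  0.0024
 -0.0035  0.0011  0.0038 -0.0075  0.0022  0.0064 -0.0099  0.0024  0.0058]
0.09
est the 0.0031±0.0015 k 2.68±0.28 | now th -0.0132 om -0.1531 u -0.1097 resid [ 0.002   0.0005 -0.0024 -0.0046 -0.0006  0.0028 -0.0024  0.0006  0.0035
 -0.004   0.0006  0.0055 -0.0089  0.0008  0.009  -0.0117  0.0007  0.0088]
0.11
est the 0.0039±0.0015 k 2.70±0.29 | now th -0.0094 om -0.1538 u -0.1069 resid [ 0.0021  0.0007 -0.0025 -0.0051 -0.0013  0.0028 -0.0022  0.0006  0.0041
 -0.004   0.0004  0.0064 -0.0094 -0.0002  0.01   -0.0122 -0.0003  0.0102]
est the 0.0022±0.0015 k 2.70±0.29 | now th -0.0161 om -0.1517 u -0.1107 resid [ 0.0017  0.0001 -0.0018 -0.0038  0.0003  0.0021 -0.0023  0.0007  0.0024
 -0.0035  0.0011  0.0038 -0.0075  0.0022  0.0064 -0.0099  0.0024  0.0058]
plan th@rows [-0.027, -0.027, -0.024, -0.021, -0.018, -0.016, -0.013, -0.007] max|th-the| 0.103 y@8k [-36.9, -87.1, -136.3, -195.8] |next [-7.5, -6.6, -5.7, -5.2, -5.1, -5.6, -6.6, -7.8]
0,0.004,0,0,0,0.0056,0,0,0,0.006,0,0,0,0.0059,0,0,0,0.0059,0,0,0,0.0062,0,0,0,0.0071,0,0,0,0.0086,0,0
end tcp [456.5 106.9] h -0.0703 piv [596.1  97.1]
```

```bash
python3 - <<'E'
from mpc import *;import mpc
L=load()
for tau in (-.03,0,.015):
    mpc.TAU=tau;print(tau);estimate(L,13.2,18.2)
E
python3 cyc.py ts=13.2 n=0 tgt=-330 spd=8 wpos=0.012 tau=0
```

```text
-0.03
est the -0.0015±0.0012 k 3.95±0.48 | now th -0.0214 om -0.1397 u -0.0901 resid [-0.0002  0.0007 -0.0004 -0.0007 -0.0003  0.0002  0.0001  0.0001  0.0006
  0.0003 -0.0004  0.0004 -0.0003 -0.0002  0.0004 -0.0004  0.0005 -0.0001]
0
est the -0.0008±0.0013 k 3.26±0.37 | now th -0.0220 om -0.1451 u -0.1015 resid [-0.0001  0.0006 -0.0005 -0.0004 -0.0002  0.0002 -0.0003 -0.0003  0.0002
  0.0003 -0.0005  0.0002  0.0002  0.0002  0.0007 -0.0002  0.0005 -0.0005]
0.015
est the -0.0001±0.0014 k 3.08±0.34 | now th -0.0211 om -0.1467 u -0.1047 resid [ 0.0004  0.0003 -0.0007 -0.0011  0.0002  0.0006 -0.0008  0.      0.0005
 -0.0007  0.0001  0.0008 -0.0017  0.0012  0.0017 -0.0026  0.0015  0.0005]
est the -0.0008±0.0013 k 3.26±0.37 | now th -0.0220 om -0.1451 u -0.1015 resid [-0.0001  0.0006 -0.0005 -0.0004 -0.0002  0.0002 -0.0003 -0.0003  0.0002
  0.0003 -0.0005  0.0002  0.0002  0.0002  0.0007 -0.0002  0.0005 -0.0005]
plan th@rows [-0.037, -0.023, -0.008, 0.0, 0.004, 0.006, 0.012, 0.022] max|th-the| 0.078 y@8k [-56.0, -111.3, -158.7, -203.0] |next [-8.8, -7.6, -6.5, -5.9, -5.8, -6.1, -6.8, -7.8]
0,0.0029,0,0,0,0.0114,0,0,0,0.0119,0,0,0,0.0103,0,0,0,0.009,0,0,0,0.0087,0,0,0,0.0095,0,0,0,0.011,0,0
end tcp [455.1  87.9] h -0.0703 piv [594.8  78.1]
```

```bash
sed -i 's/imp=\[i for i in imp if i\[0\]>t0\]/imp=[i for i in imp if i[0]>t0-1e-6]/' mpc.py; sed -i 's/"tau",".07"/"tau","0"/' cyc.py
python3 cyc.py ts=13.2 n=0 tgt=-330 spd=8 wpos=0.012
```

```text
est the -0.0008±0.0013 k 3.26±0.37 | now th -0.0220 om -0.1451 u -0.1015 resid [-0.0001  0.0006 -0.0005 -0.0004 -0.0002  0.0002 -0.0003 -0.0003  0.0002
  0.0003 -0.0005  0.0002  0.0002  0.0002  0.0007 -0.0002  0.0005 -0.0005]
plan th@rows [-0.025, -0.022, -0.019, -0.017, -0.015, -0.014, -0.011, -0.003] max|th-the| 0.071 y@8k [-33.6, -80.7, -124.7, -165.8] |next [-7.4, -6.7, -5.7, -5.1, -4.9, -5.1, -5.7, -6.6]
0,0.0035,0,0,0,0.0051,0,0,0,0.0056,0,0,0,0.0056,0,0,0,0.0055,0,0,0,0.0057,0,0,0,0.0062,0,0,0,0.0076,0,0
end tcp [456.7 110.3] h -0.0703 piv [596.4 100.5]
```

Call:
{"name": "drive_tool", "arguments": {"deltas": [0,0.0035,0,0,0,0.0051,0,0,0,0.0056,0,0,0,0.0056,0,0,0,0.0055,0,0,0,0.0057,0,0,0,0.0062,0,0,0,0.0076,0,0]}}

```text
t: 19.0
ee_pos: [456.1, 110.3, 120.1]
eef_rot: [-0.0, 0.999, -0.034, 0.0]
contact_force: [-0.0, -0.8, -7.1]
finger_gap: 0.201
grip_force: 58.0
```

```bash
python3 cyc.py ts=14.2 n=3 tgt=-296 spd=9 wpos=0.012 sk=0.5 lon=0.6
```

```text
t 19.00 th 0.0020 n 453 rms 2.32
t 19.05 th -0.0069 n 460 rms 2.21
t 19.10 th -0.0160 n 455 rms 2.34
t 19.15 [456.1 110.1 120. ] cmd [456.7 110.3] -0.0697 grip 58 [ 0.6 -0.1 -6.1]
est the -0.0042±0.0012 k 4.20±0.46 | now th -0.0250 om -0.1785 u -0.1080 resid [ 0.0001  0.      0.0003 -0.0012 -0.0012 -0.0007 -0.0003 -0.001  -0.0002
  0.0005  0.0006  0.0012  0.0006  0.0014  0.0005 -0.0001 -0.0003 -0.0001]
plan th@rows [-0.03, -0.029, -0.026, -0.023, -0.021, -0.019, -0.015, -0.005] max|th-the| 0.074 y@8k [-41.1, -101.0, -156.9, -205.9] |next [-9.3, -8.4, -7.2, -6.5, -6.3, -6.5, -7.3, -8.4]
0.0008,0.0038,0,0,0.0008,0.0059,0,0,0.0008,0.0067,0,0,0.0008,0.0069,0,0,0.0008,0.0069,0,0,0.0008,0.0071,0,0,0.0008,0.0079,0,0,0.0008,0.0097,0,0
end tcp [458.6  68.9] h -0.0703 piv [598.3  59.1]
```

Call:
{"name": "drive_tool", "arguments": {"deltas": [0.0008,0.0038,0,0,0.0008,0.0059,0,0,0.0008,0.0067,0,0,0.0008,0.0069,0,0,0.0008,0.0069,0,0,0.0008,0.0071,0,0,0.0008,0.0079,0,0,0.0008,0.0097,0,0]}}

```text
t: 19.95
ee_pos: [458.1, 68.8, 120.1]
eef_rot: [-0.0, 0.999, -0.034, 0.0]
contact_force: [-0.1, 0.3, -6.2]
finger_gap: 0.202
grip_force: 58.0
```

```bash
python3 cyc.py ts=15.1 n=3 tgt=-255 spd=9 wpos=0.015 sk=0.5 lon=0.6
```

```text
t 19.95 th -0.0009 n 466 rms 2.19
t 20.00 th -0.0135 n 467 rms 2.26
t 20.05 th -0.0250 n 466 rms 2.38
t 20.1 [458.1  68.5 120. ] cmd [458.6  68.9] -0.0701 grip 58 [ 0.5 -0.3 -6. ]
est the -0.0053±0.0012 k 4.42±0.48 | now th -0.0365 om -0.2338 u -0.1424 resid [ 0.0002 -0.0001  0.0002 -0.0007 -0.0013 -0.0005  0.0001  0.0002  0.0008
  0.0002  0.001   0.0002  0.0001  0.      0.0003 -0.0005  0.0002  0.0001]
plan th@rows [-0.034, -0.026, -0.02, -0.017, -0.015, -0.012, -0.007, 0.004] max|th-the| 0.075 y@8k [-55.8, -122.4, -181.9, -232.2] |next [-10.5, -9.3, -8.0, -7.2, -7.0, -7.3, -8.1, -9.3]
0.0008,0.0075,0,0,0.0008,0.0096,0,0,0.0008,0.0095,0,0,0.0008,0.0089,0,0,0.0008,0.0086,0,0,0.0008,0.0088,0,0,0.0008,0.0098,0,0,0.0008,0.0117,0,0
end tcp [459.5  12.9] h -0.0703 piv [599.1   3.1]
```

Call:
{"name": "drive_tool", "arguments": {"deltas": [0.0008,0.0075,0,0,0.0008,0.0096,0,0,0.0008,0.0095,0,0,0.0008,0.0089,0,0,0.0008,0.0086,0,0,0.0008,0.0088,0,0,0.0008,0.0098,0,0,0.0008,0.0117,0,0]}}

```text
t: 20.9
ee_pos: [459.1, 12.7, 120.1]
eef_rot: [-0.0, 0.999, -0.034, 0.0]
contact_force: [-0.6, -0.8, -7.0]
finger_gap: 0.198
grip_force: 58.0
```

```bash
python3 cyc.py ts=16.1 n=3 tgt=-198 spd=8 wpos=0.015 sk=0.5 lon=0.8
```

```text
t 20.90 th 0.0073 n 482 rms 2.44
t 20.95 th -0.0067 n 480 rms 2.23
t 21.00 th -0.0207 n 480 rms 2.29
t 21.05 [459.   12.5 120. ] cmd [459.5  12.9] -0.0703 grip 58 [ 0.4 -0.  -7.8]
est the -0.0058±0.0013 k 4.48±0.48 | now th -0.0347 om -0.2780 u -0.1602 resid [ 0.0003 -0.0005  0.0002 -0.0001 -0.0001  0.0005 -0.0002  0.0006 -0.0002
 -0.0002 -0.0003 -0.     -0.0004  0.0005  0.0005  0.0001 -0.0001 -0.0001]
plan th@rows [-0.026, -0.012, -0.004, -0.0, 0.001, 0.003, 0.009, 0.02] max|th-the| 0.056 y@8k [-63.3, -120.7, -167.2, -204.6] |next [-9.2, -8.0, -6.8, -6.2, -6.0, -6.3, -7.0, -7.9]
0.0011,0.0107,0,0,0.0011,0.0124,0,0,0.0011,0.0112,0,0,0.0011,0.0098,0,0,0.0011,0.0091,0,0,0.0011,0.0092,0,0,0.0011,0.0102,0,0,0.0011,0.0117,0,0
end tcp [461.6 -50.7] h -0.0703 piv [601.3 -60.5]
```

Call:
{"name": "drive_tool", "arguments": {"deltas": [0.0011,0.0107,0,0,0.0011,0.0124,0,0,0.0011,0.0112,0,0,0.0011,0.0098,0,0,0.0011,0.0091,0,0,0.0011,0.0092,0,0,0.0011,0.0102,0,0,0.0011,0.0117,0,0]}}

```text
t: 21.85
ee_pos: [461.3, -50.8, 120.1]
eef_rot: [-0.0, 0.999, -0.034, 0.0]
contact_force: [-0.3, 0.2, -8.4]
finger_gap: 0.202
grip_force: 58.0
```

```bash
python3 cyc.py ts=17.1 n=3 tgt=-135 spd=7 wpos=0.02 sk=0.5 lon=0.5
python3 - <<'E'
import numpy as np
from scipy.optimize import least_squares
for c in ("scene","top"):
    P=np.load(c+".npz")["P"].reshape(-1,3);P=P[np.isfinite(P[:,0])]
    for k,(x,y,h) in dict(A=(693,181,.17),B=(709.5,-204,-.07)).items():
        m=(P[:,2]>190)&(P[:,2]<202)&(np.hypot(P[:,0]-x,P[:,1]-y)<75);q=P[m][:,:2]
        def lat(p):
            d=q-[x,y];cc,s=np.cos(p[1]),np.sin(p[1]);return d@[cc,s],-d@[s,-cc]-p[0]
        u,v=lat([0,h]);k0=(u>-30)&(u<25)&(abs(v)>15)&(abs(v)<45)
        f=least_squares(lambda p:abs(lat(p)[1])[k0]-p[2],[0,h,26],loss="soft_l1",f_scale=1.5)
        # flared mouth and rear extents
        u,v=lat(f.x[:2]);print(c,k,"lat off %.2f head %.4f halfsep %.2f"%tuple(f.x),k0.sum(),(v[k0]>0).sum(),"u range",np.percentile(u,[0.5,99.5]).round(1),"tip v",np.sort(abs(v[u<-52])).round(0)[[0,-1]] if (u<-52).any() else "")
E
```

```text
t 21.85 th 0.0181 n 506 rms 2.24
t 21.90 th 0.0046 n 496 rms 2.15
t 21.95 th -0.0100 n 497 rms 2.04
t 22.0 [461.3 -51.  120. ] cmd [461.6 -50.7] -0.0703 grip 58 [-0.7  0.7 -7.4]
est the -0.0057±0.0011 k 4.48±0.45 | now th -0.0240 om -0.2784 u -0.1498 resid [-0.0002 -0.0002  0.0004 -0.0002  0.0006 -0.0002 -0.0002 -0.0002  0.
 -0.0003  0.0005  0.0005 -0.     -0.0002 -0.0002  0.0006 -0.0005 -0.    ]
plan th@rows [-0.015, -0.002, 0.007, 0.01, 0.011, 0.013, 0.018, 0.029] max|th-the| 0.034 y@8k [-59.7, -104.3, -133.9, -155.6] |next [-7.4, -6.2, -5.3, -4.8, -4.7, -4.9, -5.4, -6.0]
0.0007,0.0107,0,0,0.0007,0.0122,0,0,0.0007,0.0107,0,0,0.0007,0.0092,0,0,0.0007,0.0084,0,0,0.0007,0.0085,0,0,0.0007,0.0094,0,0,0.0007,0.0105,0,0
end tcp [ 461.6 -110.5] h -0.0703 piv [ 601.3 -120.3]
scene A lat off -7.45 head 0.1718 halfsep 23.96 70 1 u range [-62.9  68.7] tip v [25. 51.]
scene B lat off -1.28 head -0.0523 halfsep 26.18 172 85 u range [-60.5  70.9] tip v [29. 45.]
top A lat off 0.06 head 0.1680 halfsep 26.66 77 9 u range [-61.4  67.8] tip v [30. 45.]
top B lat off 2.57 head -0.0895 halfsep 26.70 142 71 u range [-60.4  64.4] tip v [32. 46.]
```

Call:
{"name": "drive_tool", "arguments": {"deltas": [0.0007,0.0107,0,0,0.0007,0.0122,0,0,0.0007,0.0107,0,0,0.0007,0.0092,0,0,0.0007,0.0084,0,0,0.0007,0.0085,0,0,0.0007,0.0094,0,0,0.0007,0.0105,0,0]}}

```text
t: 22.8
ee_pos: [461.4, -110.6, 120.1]
eef_rot: [-0.0, 0.999, -0.034, 0.0]
contact_force: [-0.2, -0.0, -7.6]
finger_gap: 0.202
grip_force: 58.0
```

```bash
python3 cyc.py ts=18.0 n=3 tgt=-73 spd=6 wpos=0.03 sk=0.5 lon=0.5
```

```text
t 22.80 th 0.0155 n 523 rms 2.16
t 22.85 th 0.0012 n 519 rms 2.17
t 22.90 th -0.0120 n 514 rms 2.08
t 22.95 [ 461.3 -110.8  120. ] cmd [ 461.6 -110.5] -0.0701 grip 58 [ 0.2 -0.7 -7.3]
est the -0.0041±0.0008 k 3.97±0.29 | now th -0.0260 om -0.2731 u -0.1590 resid [-0.0003  0.0005 -0.0003  0.0001  0.      0.0002 -0.0002  0.0006  0.0005
  0.0005  0.0003  0.0002  0.     -0.0013 -0.0011  0.0003  0.0004 -0.0002]
plan th@rows [-0.001, 0.024, 0.036, 0.038, 0.038, 0.039, 0.044, 0.053] max|th-the| 0.057 y@8k [-60.9, -80.4, -84.5, -87.0] |next [-3.7, -2.6, -2.3, -2.1, -2.1, -2.1, -2.3, -2.3]
0.0007,0.0152,0,0,0.0007,0.0153,0,0,0.0007,0.0115,0,0,0.0007,0.0085,0,0,0.0007,0.0071,0,0,0.0007,0.0071,0,0,0.0007,0.008,0,0,0.0007,0.0083,0,0
end tcp [ 461.6 -171.4] h -0.0703 piv [ 601.2 -181.2]
```

```bash
python3 cyc.py ts=18.0 n=0 tgt=-73 spd=7 wpos=0.015 sk=0.5 lon=0.5
```

```text
est the -0.0041±0.0008 k 3.97±0.29 | now th -0.0260 om -0.2731 u -0.1590 resid [-0.0003  0.0005 -0.0003  0.0001  0.      0.0002 -0.0002  0.0006  0.0005
  0.0005  0.0003  0.0002  0.     -0.0013 -0.0011  0.0003  0.0004 -0.0002]
plan th@rows [-0.006, 0.015, 0.026, 0.03, 0.03, 0.031, 0.037, 0.046] max|th-the| 0.05 y@8k [-60.9, -88.5, -102.2, -113.1] |next [-4.9, -3.8, -3.2, -2.9, -2.9, -3.0, -3.4, -3.6]
0.0007,0.0137,0,0,0.0007,0.0143,0,0,0.0007,0.0114,0,0,0.0007,0.0089,0,0,0.0007,0.0077,0,0,0.0007,0.0077,0,0,0.0007,0.0085,0,0,0.0007,0.0091,0,0
end tcp [ 461.5 -171.6] h -0.0703 piv [ 601.2 -181.4]
```

Call:
{"name": "drive_tool", "arguments": {"deltas": [0.0007,0.0137,0,0,0.0007,0.0143,0,0,0.0007,0.0114,0,0,0.0007,0.0089,0,0,0.0007,0.0077,0,0,0.0007,0.0077,0,0,0.0007,0.0085,0,0,0.0007,0.0091,0,0]}}

```text
t: 23.75
ee_pos: [461.5, -171.6, 120.1]
eef_rot: [-0.0, 0.999, -0.034, 0.0]
contact_force: [-0.2, -0.7, -6.9]
finger_gap: 0.204
grip_force: 58.0
```

```bash
python3 cyc.py ts=18.9 n=3 tgt=-12 spd=5 wpos=0.02 sk=0.5 lon=0.2
```

```text
t 23.75 th 0.0349 n 530 rms 2.13
t 23.80 th 0.0228 n 542 rms 2.13
t 23.85 th 0.0120 n 531 rms 2.05
t 23.9 [ 461.3 -171.8  120. ] cmd [ 461.5 -171.6] -0.0698 grip 58 [-0.2  0.6 -8. ]
est the -0.0030±0.0005 k 3.64±0.21 | now th 0.0007 om -0.2199 u -0.1116 resid [ 0.     -0.0001  0.     -0.0004  0.0004  0.0003  0.0009  0.0006  0.0006
  0.0008 -0.0005 -0.0005 -0.0005 -0.0006 -0.0014  0.0003  0.0004 -0.0002]
plan th@rows [0.018, 0.035, 0.043, 0.044, 0.042, 0.042, 0.046, 0.05] max|th-the| 0.053 y@8k [-42.1, -46.3, -41.8, -38.0] |next [-0.9, -0.2, -0.2, -0.4, -0.5, -0.6, -0.7, -0.5]
0.0003,0.0113,0,0,0.0003,0.0112,0,0,0.0003,0.0083,0,0,0.0003,0.0058,0,0,0.0003,0.0047,0,0,0.0003,0.0046,0,0,0.0003,0.0052,0,0,0.0003,0.0051,0,0
end tcp [ 460.4 -213.8] h -0.0703 piv [ 600.  -223.6]
```

Call:
{"name": "drive_tool", "arguments": {"deltas": [0.0003,0.0113,0,0,0.0003,0.0112,0,0,0.0003,0.0083,0,0,0.0003,0.0058,0,0,0.0003,0.0047,0,0,0.0003,0.0046,0,0,0.0003,0.0052,0,0,0.0003,0.0051,0,0]}}

```text
t: 24.7
ee_pos: [460.3, -213.6, 120.1]
eef_rot: [0.0, 0.999, -0.034, 0.0]
contact_force: [0.5, -0.7, -7.2]
finger_gap: 0.202
grip_force: 58.0
```

```bash
python3 cyc.py ts=19.9 n=3 tgt=30 spd=3 wpos=0.03 sk=0.5 lon=0.2
```

```text
t 24.70 th 0.0421 n 553 rms 2.01
t 24.75 th 0.0358 n 549 rms 2.04
t 24.80 th 0.0291 n 544 rms 2.13
t 24.85 [ 460.3 -213.7  120.1] cmd [ 460.4 -213.8] -0.0692 grip 58 [-0.7 -0.2 -7.4]
est the -0.0028±0.0006 k 3.44±0.15 | now th 0.0234 om -0.1146 u -0.0356 resid [-0.0005  0.0002  0.0001  0.0007  0.0005  0.0005  0.0011 -0.0003 -0.0002
 -0.0001 -0.0002 -0.0011 -0.     -0.     -0.0008  0.0002 -0.0002  0.0002]
plan th@rows [0.034, 0.043, 0.045, 0.042, 0.038, 0.035, 0.035, 0.034] max|th-the| 0.048 y@8k [-13.3, 2.0, 16.1, 27.1] |next [2.7, 2.8, 2.2, 1.7, 1.4, 1.3, 1.4, 1.8]
0.0003,0.0064,0,0,0.0003,0.0054,0,0,0.0003,0.003,0,0,0.0003,0.0012,0,0,0.0003,0.0005,0,0,0.0003,0.0005,0,0,0.0003,0.0007,0,0,0.0003,0.0001,0,0
end tcp [ 461.2 -227.2] h -0.0703 piv [ 600.9 -237.1]
```

Call:
{"name": "drive_tool", "arguments": {"deltas": [0.0003,0.0064,0,0,0.0003,0.0054,0,0,0.0003,0.003,0,0,0.0003,0.0012,0,0,0.0003,0.0005,0,0,0.0003,0.0005,0,0,0.0003,0.0007,0,0,0.0003,0.0001,0,0]}}

```text
t: 25.65
ee_pos: [461.2, -226.9, 120.1]
eef_rot: [0.0, 0.999, -0.034, 0.0]
contact_force: [-0.8, -0.1, -7.8]
finger_gap: 0.2
grip_force: 58.0
```

```bash
python3 cyc.py ts=20.9 n=3 tgt=44 spd=3 wpos=0.03 sk=0.5 lon=0.2
```

```text
t 25.65 th 0.0317 n 553 rms 2.07
t 25.70 th 0.0307 n 551 rms 2.06
t 25.75 th 0.0309 n 556 rms 2.02
t 25.8 [ 461.2 -226.8  120.1] cmd [ 461.2 -227.2] -0.0685 grip 58 [ 0.1  0.4 -7.4]
est the -0.0022±0.0008 k 3.47±0.13 | now th 0.0311 om 0.0053 u 0.0361 resid [-0.0001 -0.0002 -0.0001  0.0014  0.0001  0.0002  0.0003  0.0002 -0.0006
  0.0002  0.0002 -0.0006 -0.0002 -0.0006 -0.0003 -0.0002  0.0004  0.    ]
plan th@rows [0.024, 0.017, 0.013, 0.01, 0.008, 0.007, 0.005, 0.002] max|th-the| 0.026 y@8k [12.7, 28.9, 39.6, 48.0] |next [2.7, 2.5, 2.1, 1.8, 1.7, 1.7, 1.8, 2.0]
0.0003,-0.0025,0,0,0.0003,-0.0026,0,0,0.0003,-0.0022,0,0,0.0003,-0.0019,0,0,0.0003,-0.0017,0,0,0.0003,-0.0017,0,0,0.0003,-0.0019,0,0,0.0003,-0.0024,0,0
end tcp [ 463.9 -214.7] h -0.0703 piv [ 603.6 -224.5]
```

Call:
{"name": "drive_tool", "arguments": {"deltas": [0.0003,-0.0025,0,0,0.0003,-0.0026,0,0,0.0003,-0.0022,0,0,0.0003,-0.0019,0,0,0.0003,-0.0017,0,0,0.0003,-0.0017,0,0,0.0003,-0.0019,0,0,0.0003,-0.0024,0,0]}}

```text
t: 26.6
ee_pos: [463.9, -214.3, 120.1]
eef_rot: [0.0, 0.999, -0.034, 0.0]
contact_force: [0.0, 0.3, -8.2]
finger_gap: 0.202
grip_force: 58.0
```

```bash
python3 cyc.py ts=21.8 n=3 tgt=32 spd=3 wpos=0.04 sk=0.5
```

```text
t 26.60 th -0.0034 n 554 rms 2.04
t 26.65 th -0.0013 n 550 rms 2.08
t 26.70 th 0.0003 n 550 rms 2.09
t 26.75 [ 463.9 -214.2  120.1] cmd [ 463.9 -214.7] -0.0684 grip 58 [ 0.2 -0.  -7. ]
est the -0.0008±0.0014 k 3.58±0.19 | now th 0.0030 om 0.0423 u 0.0261 resid [ 0.0005 -0.0006 -0.0003  0.0011  0.001   0.0002  0.0007  0.0007 -0.0001
 -0.0001 -0.0006 -0.0003 -0.001  -0.0005 -0.001  -0.0001 -0.      0.0005]
plan th@rows [0.009, 0.011, 0.01, 0.008, 0.005, 0.003, -0.0, -0.004] max|th-the| 0.012 y@8k [10.7, 24.4, 31.2, 35.8] |next [2.7, 2.3, 1.8, 1.5, 1.3, 1.3, 1.4, 1.5]
0,0.0005,0,0,0,-0.0006,0,0,0,-0.0016,0,0,0,-0.0022,0,0,0,-0.0023,0,0,0,-0.0024,0,0,0,-0.0026,0,0,0,-0.003,0,0
end tcp [ 464.7 -204.1] h -0.0703 piv [ 604.3 -213.9]
```

Call:
{"name": "drive_tool", "arguments": {"deltas": [0,0.0005,0,0,0,-0.0006,0,0,0,-0.0016,0,0,0,-0.0022,0,0,0,-0.0023,0,0,0,-0.0024,0,0,0,-0.0026,0,0,0,-0.003,0,0]}}

```text
t: 27.55
ee_pos: [464.6, -203.6, 120.1]
eef_rot: [0.0, 0.999, -0.034, 0.0]
contact_force: [0.1, -0.6, -7.1]
finger_gap: 0.201
grip_force: 58.0
```

```bash
python3 cyc.py ts=22.7 n=3 tgt=21 spd=2.6 wpos=0.05 sk=0.5
```

```text
t 27.55 th -0.0117 n 543 rms 2.03
t 27.60 th -0.0106 n 545 rms 2.05
t 27.65 th -0.0085 n 543 rms 2.11
t 27.7 [ 464.6 -203.5  120.1] cmd [ 464.7 -204.1] -0.0683 grip 58 [-0.1 -0.1 -7.4]
est the 0.0025±0.0011 k 3.99±0.19 | now th -0.0066 om 0.0342 u 0.0080 resid [-0.0001  0.0002 -0.0004  0.001   0.001   0.0002 -0.0003 -0.0008 -0.0005
 -0.0006 -0.0001 -0.0005  0.0004  0.0003  0.0006 -0.0007  0.0003  0.0001]
plan th@rows [0.007, 0.015, 0.016, 0.013, 0.01, 0.006, 0.003, -0.0] max|th-the| 0.014 y@8k [5.4, 16.2, 20.6, 23.1] |next [2.3, 1.9, 1.4, 1.1, 1.0, 1.0, 1.0, 1.1]
0,0.0032,0,0,0,0.0014,0,0,0,-0.0007,0,0,0,-0.0019,0,0,0,-0.0023,0,0,0,-0.0023,0,0,0,-0.0023,0,0,0,-0.0024,0,0
end tcp [ 465.1 -198.6] h -0.0703 piv [ 604.7 -208.5]
```

```bash
python3 cyc.py ts=22.7 n=0 tgt=21 spd=2.6 wpos=0.05 sk=0.5 lon=1.5
```

```text
est the 0.0025±0.0011 k 3.99±0.19 | now th -0.0066 om 0.0342 u 0.0080 resid [-0.0001  0.0002 -0.0004  0.001   0.001   0.0002 -0.0003 -0.0008 -0.0005
 -0.0006 -0.0001 -0.0005  0.0004  0.0003  0.0006 -0.0007  0.0003  0.0001]
plan th@rows [0.007, 0.015, 0.016, 0.013, 0.01, 0.006, 0.003, -0.0] max|th-the| 0.014 y@8k [5.4, 16.2, 20.6, 23.1] |next [2.3, 1.9, 1.4, 1.1, 1.0, 1.0, 1.0, 1.1]
0.002,0.0032,0,0,0.002,0.0014,0,0,0.002,-0.0007,0,0,0.002,-0.0019,0,0,0.002,-0.0023,0,0,0.002,-0.0023,0,0,0.002,-0.0023,0,0,0.002,-0.0024,0,0
end tcp [ 477.  -199.5] h -0.0703 piv [ 616.7 -209.3]
```

Call:
{"name": "drive_tool", "arguments": {"deltas": [0.002,0.0032,0,0,0.002,0.0014,0,0,0.002,-0.0007,0,0,0.002,-0.0019,0,0,0.002,-0.0023,0,0,0.002,-0.0023,0,0,0.002,-0.0023,0,0,0.002,-0.0024,0,0]}}

```text
t: 28.5
ee_pos: [477.1, -198.9, 120.1]
eef_rot: [-0.0, 0.999, -0.034, 0.0]
contact_force: [0.6, 0.7, -7.1]
finger_gap: 0.201
grip_force: 58.0
```

```bash
python3 cyc.py ts=23.7 n=3 tgt=15.4 spd=2.5 wpos=0.06 sk=0.5 save=1
python3 - <<'E'
from h import *
im=get_image("scene");cv2.imwrite("pics/s2.png",cv2.resize(im["color"][190:350,180:360,::-1],None,fx=4,fy=3.7)[:600,:800])
L=json.load(open("log.json"));L["tnow"]=observe()["t"];json.dump(L,open("log.json","w"));print(L["tnow"])
E
python3 cyc.py ts=23.7 n=0 tgt=15.4 spd=2.5 wpos=0.06 sk=0.5
```

```text
t 28.50 th 0.0043 n 542 rms 2.06
t 28.55 th 0.0064 n 544 rms 2.09
t 28.60 th 0.0088 n 540 rms 2.05
t 28.65 [ 477.1 -198.9  120.1] cmd [ 477.  -199.5] -0.0682 grip 58 [-0.2 -0.5 -6.8]
est the 0.0020±0.0007 k 3.87±0.15 | now th 0.0122 om 0.0586 u 0.0400 resid [ 0.0002  0.0003 -0.0004  0.     -0.0004 -0.0001 -0.0004  0.0001 -0.0003
  0.0002  0.0001  0.0004 -0.0004  0.0007  0.0006 -0.0008 -0.      0.0005]
plan th@rows [0.003, -0.005, -0.009, -0.011, -0.011, -0.012, -0.013, -0.014] max|th-the| 0.016 y@8k [15.3, 16.8, 16.3, 16.0] |next [0.3, 0.1, 0.1, 0.1, 0.2, 0.2, 0.2, 0.2]
0,-0.0044,0,0,0,-0.0042,0,0,0,-0.0031,0,0,0,-0.0022,0,0,0,-0.0018,0,0,0,-0.0017,0,0,0,-0.0016,0,0,0,-0.0015,0,0
end tcp [ 478.1 -184.1] h -0.0703 piv [ 617.8 -194. ]
28.7
est the 0.0020±0.0007 k 3.87±0.15 | now th 0.0151 om 0.0598 u 0.0436 resid [ 0.0002  0.0003 -0.0004  0.     -0.0004 -0.0001 -0.0004  0.0001 -0.0003
  0.0002  0.0001  0.0004 -0.0004  0.0007  0.0006 -0.0008 -0.      0.0005]
plan th@rows [0.003, -0.007, -0.011, -0.013, -0.013, -0.013, -0.014, -0.015] max|th-the| 0.017 y@8k [16.5, 17.3, 16.4, 15.9] |next [0.2, -0.0, 0.0, 0.1, 0.1, 0.1, 0.2, 0.1]
0,-0.0052,0,0,0,-0.0048,0,0,0,-0.0033,0,0,0,-0.0022,0,0,0,-0.0017,0,0,0,-0.0016,0,0,0,-0.0016,0,0,0,-0.0015,0,0
end tcp [ 478.2 -183.1] h -0.0703 piv [ 617.8 -192.9]
```

View pics/s2.png

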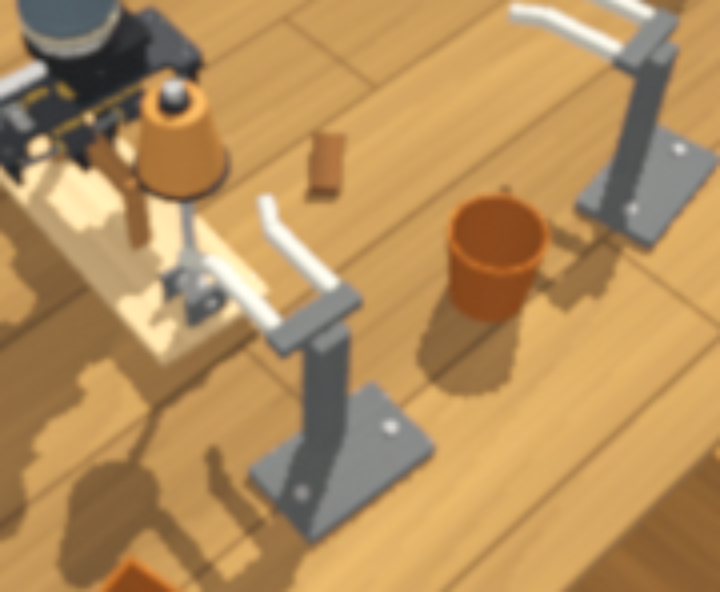

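```bash
python3 cyc.py ts=23.7 n=0 tgt=15 spd=2.5 wpos=0.06 sk=0.5 lon=0,0,10,25,25,20,14,1
```

```text
est the 0.0020±0.0007 k 3.87±0.15 | now th 0.0151 om 0.0598 u 0.0436 resid [ 0.0002  0.0003 -0.0004  0.     -0.0004 -0.0001 -0.0004  0.0001 -0.0003
  0.0002  0.0001  0.0004 -0.0004  0.0007  0.0006 -0.0008 -0.      0.0005]
plan th@rows [0.003, -0.007, -0.012, -0.013, -0.013, -0.014, -0.014, -0.015] max|th-the| 0.017 y@8k [16.4, 17.0, 16.0, 15.5] |next [0.1, -0.1, -0.0, 0.0, 0.1, 0.1, 0.2, 0.1]
0,-0.0053,0,0,0,-0.0049,0,0,0.0133,-0.0033,0,0,0.0333,-0.0022,0,0,0.0333,-0.0017,0,0,0.0267,-0.0016,0,0,0.0187,-0.0015,0,0,0.0013,-0.0014,0,0
end tcp [ 572.9 -189.8] h -0.0703 piv [ 712.5 -199.6]
```

Call:
{"name": "drive_tool", "arguments": {"deltas": [0,-0.0053,0,0,0,-0.0049,0,0,0.0133,-0.0033,0,0,0.0333,-0.0022,0,0,0.0333,-0.0017,0,0,0.0267,-0.0016,0,0,0.0187,-0.0015,0,0,0.0013,-0.0014,0,0]}}

```text
t: 29.5
ee_pos: [575.8, -188.5, 120.1]
eef_rot: [-0.0, 0.999, -0.034, 0.002]
contact_force: [-0.2, -0.3, -7.1]
finger_gap: 0.198
grip_force: 58.0
```

```bash
python3 cyc.py ts=24.6 n=3 tgt=0 sk=0.5
python3 - <<'E'
from h import *
im=get_image("scene");cv2.imwrite("pics/s3.png",cv2.resize(im["color"][190:350,180:360,::-1],None,fx=4,fy=3.7)[:600,:800])
for c in ("scene",):
  for n in ("pivot","carrier","mast_neck","keeper_b_fork","rail"): print(n,[(round(d["p"],2),np.round(w(im,d["centre"])).tolist()) for d in place_of(c,n)][:3])
print(observe()["t"])
E
```

```text
t 29.50 th -0.0136 n 569 rms 2.23
t 29.55 th -0.0105 n 570 rms 2.24
t 29.60 th -0.0079 n 569 rms 2.05
t 29.65 [ 572.  -188.9  119.6] cmd [ 572.9 -189.8] -0.0684 grip 58 [-1.1  0.7 -8.1]
est the 0.0018±0.0006 k 3.90±0.22 | now th -0.0070 om 0.0333 u 0.0080 resid [ 0.0003 -0.0002  0.     -0.0006 -0.0002 -0.0006 -0.     -0.0001  0.0003
 -0.0005  0.0006  0.0005 -0.0005  0.0003  0.0009  0.001  -0.0001 -0.0008]
plan th@rows [-0.005, -0.004, -0.004, -0.003, -0.003, -0.003, -0.004, -0.004] max|th-the| 0.007 y@8k [3.3, 3.8, 3.2, 2.7] |next [0.1, 0.0, 0.0, 0.0, 0.1, 0.1, 0.1, 0.1]
0,-0.0003,0,0,0,-0.0005,0,0,0,-0.0006,0,0,0,-0.0006,0,0,0,-0.0006,0,0,0,-0.0006,0,0,0,-0.0006,0,0,0,-0.0006,0,0
end tcp [ 573.1 -186.5] h -0.0703 piv [ 712.8 -196.3]
pivot [(0.78, [709.0, -198.0, 66.0]), (0.41, [754.0, -2.0, 3.0])]
carrier [(0.83, [570.0, -189.0, 26.0])]
mast_neck [(0.97, [709.0, -195.0, 219.0]), (0.41, [602.0, -447.0, 3.0])]
keeper_b_fork [(0.78, [708.0, -205.0, 189.0]), (0.58, [614.0, 428.0, 2.0]), (0.3, [440.0, -482.0, -2.0])]
rail [(0.98, [576.0, -188.0, 128.0])]
29.95
```

View pics/s3.png

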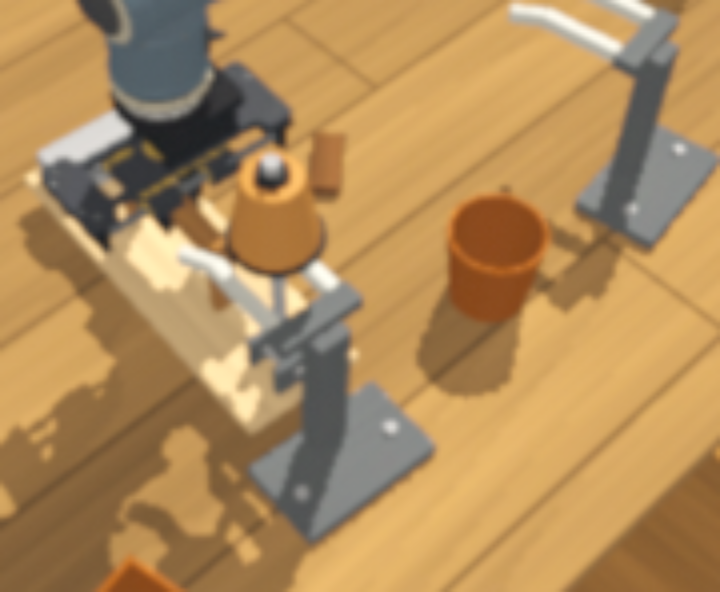

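Call:
{"name": "drive_tool", "arguments": {"deltas": [0,-0.0004,0.0065,0,0,0,0.0065,0,0,0,0.0065,0,0,0,0.0065,0,0,0,0.0065,0,0,0,0.0016,0,0,0,0.0016,0,0,0,0.0016,0]}}

```text
t: 30.75
ee_pos: [573.0, -189.0, 92.2]
eef_rot: [0.0, 0.999, -0.034, 0.0]
contact_force: [1.3, 0.0, -6.4]
finger_gap: 0.201
grip_force: 58.0
```

Run:
```python
from meas import *
s=observe();print(s["t"],s["ee_pos"],s["eef_rot"],s["contact_force"],s["wrist_torque"])
meas((572.9,-189.5),-.0703,2)
im=get_image("scene")
for n in ("pivot","carrier","mast_neck","mast_top","keeper_b_fork"): print(n,[(round(d["p"],2),np.round(w(im,d["centre"])).tolist()) for d in place_of("scene",n)][:1])
s=observe();print(s["t"],s["ee_pos"],s["contact_force"])
```

```text
30.75 [ 573.03459706 -188.99680153   92.19203178] [ 8.54005789e-05  9.99410117e-01 -3.43416505e-02  2.47865612e-04] [ 1.27956057e+00  2.18530857e-03 -6.41075613e+00] [ 0.07419836 -0.1082691  -0.02170286]
t 30.75 th 0.0205 n 541 rms 2.14
t 30.80 th 0.0227 n 540 rms 2.06
pivot [(0.82, [710.0, -197.0, 39.0])]
carrier [(0.98, [568.0, -189.0, -0.0])]
mast_neck [(0.77, [708.0, -192.0, 191.0])]
mast_top [(0.73, [605.0, -450.0, 3.0])]
keeper_b_fork [(0.71, [707.0, -201.0, 191.0])]
31.15 [ 572.89642227 -188.97077059   92.27542256] [-0.49726396  0.27845488 -7.03960377]
```

Call:
{"name": "drive_tool", "arguments": {"deltas": [0,0,0.0007,0,0,0,0.0007,0,0,0,0.0006,0,0,0,0,0,0,0,0,0,0,0,0,0,0,0,0,0,0,0,0,0]}}

```text
t: 31.95
ee_pos: [573.0, -189.1, 92.0]
eef_rot: [0.0, 0.999, -0.034, 0.0]
contact_force: [-3.8, 1.4, 5.4]
finger_gap: 0.201
grip_force: 58.0
```

Run:
```python
from meas import *
s=observe();print(s["t"],s["ee_pos"],s["eef_rot"],s["contact_force"],s["wrist_torque"])
meas((572.9,-189.5),-.0703,2)
```

```text
31.95 [ 573.02920834 -189.05446065   91.95800706] [ 3.28403735e-04  9.99406914e-01 -3.44326073e-02  3.29894610e-04] [-3.77006474  1.43443277  5.35591962] [ 0.19269142  0.92482779 -0.03457491]
t 31.95 th 0.0577 n 545 rms 2.14
t 32.00 th 0.0600 n 545 rms 2.11
```

Call:
{"name": "drive_tool", "arguments": {"deltas": [0,0,0,0,0,0,0,0,0,0,0,0,0,0,0,0,0,0,0,0,0,0,0,0,0,0,0,0,0,0,0,0], "claw": 0.8}}

```text
t: 32.85
ee_pos: [572.8, -188.9, 90.6]
eef_rot: [0.0, 0.999, -0.034, 0.0]
contact_force: [0.6, -0.3, 0.9]
finger_gap: 0.778
grip_force: 0.0
```

Call:
{"name": "drive_tool", "arguments": {"deltas": [0,0,0,0,0,0,-0.01,0,0,0,-0.02,0,0,0,-0.03,0,0,0,-0.035,0,0,0,-0.04,0,0,0,-0.04,0,0,0,-0.025,0]}}

```text
t: 33.65
ee_pos: [573.9, -188.9, 244.9]
eef_rot: [0.001, 0.999, -0.034, 0.003]
contact_force: [0.3, -0.1, 0.4]
finger_gap: 0.801
grip_force: 0.0
```

Run:
```python
from meas import *
s=observe();print(s["t"],s["ee_pos"],s["finger_gap"],s["contact_force"])
meas((572.9,-189.5),-.0703,3)
im=get_image("scene");cv2.imwrite("pics/s4.png",cv2.resize(im["color"][150:350,120:400,::-1],None,fx=2.8,fy=2.8))
for n in ("pivot","carrier","mast_neck","mast_top","keeper_b_fork","rail"): print(n,[(round(d["p"],2),np.round(w(im,d["centre"])).tolist()) for d in place_of("scene",n)][:2])
P=cloud(im);X,Y,Z=np.moveaxis(P,-1,0)
m=(abs(X-570)<90)&(abs(Y+190)<60)&(Z>108)&(Z<122);r=cv2.minAreaRect(P[m][:,:2].astype(np.float32));print("rail",m.sum(),r,np.median(P[m][:,2]))
```

```text
33.65 [ 573.90906183 -188.93720816  244.85562559] 0.800603301158274 [ 0.28099889 -0.10622162  0.41265759]
t 33.65 th 0.0599 n 545 rms 2.14
t 33.70 th 0.0597 n 546 rms 2.07
t 33.75 th 0.0601 n 547 rms 2.07
pivot [(0.97, [711.0, -200.0, 37.0]), (0.2, [703.0, -204.0, 4.0])]
carrier [(0.94, [570.0, -189.0, 0.0]), (0.75, [714.0, -185.0, 190.0])]
mast_neck [(0.78, [714.0, -187.0, 191.0])]
mast_top [(0.57, [712.0, -184.0, 318.0])]
keeper_b_fork [(0.9, [703.0, -204.0, 192.0]), (0.17, [713.0, -186.0, 191.0])]
rail [(0.7, [573.0, -185.0, 103.0])]
rail 188 ((571.59228515625, -188.55711364746094), (18.794857025146484, 134.0352020263672), 85.70357513427734) 115.47970065139725
```

View pics/s4.png

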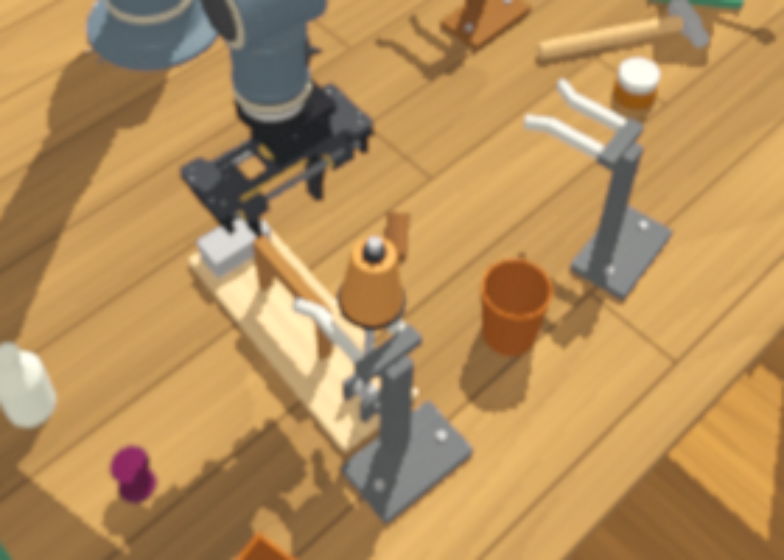

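```bash
python3 -c "
from rig import *
print(finish_job())"
```

```text
the job is handed in; nothing more can be done
None
```

The carrier now stands flat in the empty keeper with its mast in the fork, about 2 mm off centre by my measurements; it is released, the arm is clear, and the job was handed in at about 34 s. The tool could not roll the carrier, so I balanced the mast with small sideways shifts instead. It was held lifted about 28 mm, clear of both forks, for far longer than four seconds, leaning no more than about 0.06 rad. One thing could count against it: during a test inside the first fork the mast tipped from one prong towards the other, reaching about 0.06 rad when last measured, before I caught it.

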